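# Turn a drawer front over and nudge it home in the drilling jig

### The arm

A 6-joint arm with a two-finger parallel gripper is mounted at the origin on the work surface. World frame = base frame: x ahead of the robot, y to its left, z up, the work surface at z = 0. Lengths are in m, angles in rad, forces in N, time in s.
With the tool pointing down it reaches from about 0.325 to 0.85 m from the base axis. Payload 15.5 kg.
Tool frame: the origin (TCP) lies at the very end of the fingers, on their centre line; the grasp point (between the pads) lies 19 mm behind it; z points along the fingers, y is the direction in which the jaws open and shut (so a half turn about z gives the same grasp; the last joint's range is limited). The gripper opens to 91 mm and grips with 3 to 60 N. Pads are 32 mm wide; open, the fingers measure 118 mm over their backs; the gripper's body (76 mm by 178 mm) begins 60 mm behind the grasp point.
Start: joints at [1.188, 0.494, 1.345, -0, 1.302, -0.096], TCP at [0.177, 0.599, 0.214] pointing down, gripper open.
Joint ranges: [-2.91, 2.91], [-0.82, 2.16], [0.22, 2.67], [-1.22, 4.37], [0.12, 2.79], [-3.08, 3.08]. Speed limits (rad/s): [1.89, 1.89, 2.57, 3.01, 3.01, 3.01].

### API

Orientations are given as a unit quaternion [x, y, z, w].
In Python, from cell import manip gives the robot as it stands. The module is installed in compiled form; this text tells all that it offers.
- The arm moves only by the tool carry_out, never from a script. Its arguments are lists of equal length, an entry for each row: "delta_pos": the shift along the tool's x, y, z normalised to -1 to 1, where 1 is 0.03 m, a list of three; "turn": the turn, a rotation vector about the tool's x, y, z normalised to -1 to 1, where 1 is 0.1 rad, a list of three. In form: {"delta_pos": [[x, y, z], ...], "turn": [[ax, ay, az], ...]}. A call has 1 to 8 rows; each row shifts and turns the pose as measured when the row begins, along the tool's axes as they then stand; what a row does not reach is not made up. A row lasts 1/8 s, in which the tool goes at most 62.5 mm and 10.7 degrees, less where a joint would pass 70% of its speed; a pose out of reach is approached as far as the arm can. A call with a number of a shift or a turn outside -1 to 1 is refused whole. A call with a gripper value outside its range is refused whole. "gripper" is the opening, from 0 (shut) to 1 (fully open), set as the call begins (left out, the last holds). The fingers move at their own pace and stop on an object; the grip force is fixed at half the most. Time passes only in rows, so rows that do not move let the fingers close. It gives the time, the measured TCP pose, the force and the opening at its end, in the units of the state.
- manip.observe(): the state, without advancing time (a new reading comes with each control period).
- manip.snapshot(name): name is "scene" or "top" or "wrist"; returns a dict with "color" (400x640x3 uint8, blue, green, red), "range_z" (400x640 float32, m along the optical axis (not along the pixel's ray), 0 where there is no reading), "K" (3x3 intrinsics, pixels), "k1" (the pictures are not rectified: a ray, as slopes to the right and down, at radius r is drawn at 1 + k1 r^2 times it, then the intrinsics apply), "cam_to_world" (4x4, takes a point from camera to world coordinates). Camera axes: x right, y down, z forward; pixel columns grow to the right and rows downward; lengths in m; the calibration is good to about 2 mm. A picture is of the moment at which its call begins.
- manip.job_done(): hands the job in, once; it reports no verdict.
The state is a dict: "time_s": time; "joint_pos": joint angles; "qd": joint speeds; "effort": joint torques, N m; "tcp_pos": TCP position; "eef_rot": TCP orientation; "ft_force": force on the tool from outside, world axes, zero at the start; "moment": the same for the moment, N m; "opening": opening from 0.0 (shut) to 1.0 (fully open).
Only numpy, scipy, OpenCV 4.12 (cv2) and the standard library are available. Lean on these libraries where they do the work, as an engineer would, in place of code of your own. Each camera call takes 0.05 s, during which the arm holds its last target. There are 200 camera calls.

### The job

The small drawer front lies raw side up in the drilling jig. Turn it over so that it lies flat on the jig's bed, white face up, let go of it, then nudge it home into the corner with the wooden mallet, not with the fingers: one short end flush against the tall fence and a long edge flush against the low side fence. Finish with the mallet lying flat on the bench clear of the jig, and do not disturb the hammer or the tape measure.

Things in the scene. Friction and masses are not known exactly. Their poses are not given: they have to be found in the camera images.
- jig: Drilling jig screwed to the bench (fixed): dark brown bed 290 x 295 mm, 15 mm thick, with two pale maple fences meeting square. Origin on the bench, below the inner corner where the planes of the fences' inner faces meet. +x points at the tall fence (roughly to the robot's left), +y away from the low side fence (roughly towards the robot). The bed reaches from x = -260 to 30 and y = -25 to 270 mm.
- corner (a point): Inner corner of the jig at the bed's top surface, 15 mm above the jig's origin; axes as the jig's. A small gap for sawdust is left here between the fences.
- tall_fence (a point): Middle of the top front edge of the tall fence, at x = 0, y = 124 mm in the jig's frame, 80 mm above the bench (65 above the bed). The fence's inner face is the jig's plane x = 0; it is 20 mm thick and runs from y = 8 to 240 mm. Two 40 mm high blocks stand behind it, up to x = 34 mm.
- side_fence (a point): Middle of the top inner edge of the low side fence, at x = -98, y = 0 mm in the jig's frame, 40 mm above the bench (25 above the bed). Its inner face is the jig's plane y = 0; it is 20 mm thick and runs from x = -188 to -8 mm.
- drawer_front: Loose plywood drawer front, 120 (its x) x 60 (y) x 14 mm thick (z), about 90 g. Origin at its very middle. +z points out of the white face; the other face is raw plywood with a groove. Starts flat on the bed, raw side up (z down), middle 22 mm above the bench. Home: white up, middle at x = -60, y = 30 mm of the jig, its length along the jig's x, either end at the tall fence.
- mallet: Loose joiner's mallet of pale beech, about 200 g, lying flat. Origin on its underside below the middle of the head. Head a block 55 mm along x, 95 along y (between its striking faces), 46 high. Handle 24 wide (y), 20 high, its axis 23 above the underside, from the head's rear (x = -28) to x = -193 mm. Balances about 17 mm behind the head's middle. Left or right of the jig.
- hammer: Bystander: loose steel claw hammer, 270 mm long, lying on the bench on the other side of the jig from the mallet; it is not to be used. Origin near its middle, handle towards -x.
- tape_measure: Bystander: loose tape measure, 72 x 34 x 68 mm, right of the jig. Origin below its middle.
Things that resemble listed ones, but are neither listed nor needed, are in the scene too. What is shaped like the mallet but yellow is not meant. There is more than one size of the drawer_front; the one meant has the size given above.

How it is judged:
By the outcome, as a careful person would: the job done as asked, in the order asked, and still so for the second after the job is handed in, with the robot touching nothing.
It also fails if it takes over 72 s, if anything falls off the work surface, if the arm or the gripper's body presses on something with over 40 N, if the wrist force passes 120 N, or if a joint passes its speed limit or range.

## Working session

There is one attempt and no reset: what is moved stays moved. The work goes in short steps, Python scripts to look and compute and a tool call to move; the robot and the scene stay as the last step left them, time stands still between calls to the robot, and variables do not carry over. Pictures are saved under pics/ and viewed, about 8 in all and at most 12, crops included, and the job is handed in when it is done.

Besides the shell and the picture viewer there is one more tool, called after ">>>" as name(argument=value, ...) on one line, values as JSON. carry_out: Moves the arm, as the interface text tells. Its arguments: {"type":"object","properties":{"delta_pos":{"type":"array"},"turn":{"type":"array"},"gripper":{"type":"number"}},"required":["delta_pos","turn"]}

```bash
mkdir -p pics
cat > h.py <<'E'
import numpy as np, cv2
from cell import manip
from scipy.spatial.transform import Rotation as R
def snap(n,f=None):
    s=manip.snapshot(n)
    np.savez(f'{f or n}.npz',**{k:np.array(v) for k,v in s.items()})
    if f: cv2.imwrite(f'pics/{f}.png',s['color'])
    return s
def load(f): return np.load(f'{f}.npz')
def rays(s,uv):
    d=np.array([s['k1'].item() if hasattr(s['k1'],'item') else s['k1'],0,0,0,0],float)
    return cv2.undistortPoints(np.array(uv,float).reshape(-1,1,2),s['K'].astype(float),d).reshape(-1,2)
def pts(s,uv,z=None):
    """world points from depth, or on plane z"""
    r=rays(s,uv); T=s['cam_to_world']; out=[]
    for (a,b),(u,v) in zip(r,uv):
        if z is None:
            dz=s['range_z'][int(round(v)),int(round(u))]; out.append(T[:3,:3]@np.array([a,b,1])*dz+T[:3,3])
        else:
            w=T[:3,:3]@np.array([a,b,1]); out.append(T[:3,3]+w*(z-T[2,3])/w[2])
    return np.array(out)
def cloud(s):
    v,u=np.mgrid[0:400,0:640]; uv=np.c_[u.ravel(),v.ravel()].astype(float)
    r=rays(s,uv); d=s['range_z'].ravel(); P=np.c_[r*d[:,None],d]; T=s['cam_to_world']
    W=P@T[:3,:3].T+T[:3,3]; W[d==0]=np.nan
    return W.reshape(400,640,3)
E
python3 - <<'E'
from h import *
np.set_printoptions(precision=4,suppress=True)
print(manip.observe())
for n in('top','scene'):
    s=snap(n,n+'0'); print(s['cam_to_world'],s['K'],s['k1'])
E
```

```text
{'time_s': 0.0, 'joint_pos': array([ 1.1875,  0.4942,  1.3461, -0.    ,  1.3025, -0.0955]), 'qd': array([ 0.0004,  0.    , -0.0003, -0.0008,  0.002 ,  0.0005]), 'effort': array([  0.    , -87.8838, -38.1854,   0.0707,   0.053 ,  -0.0001]), 'tcp_pos': array([0.1773, 0.5989, 0.2133]), 'eef_rot': array([ 0.1434,  0.9897, -0.0006, -0.0001]), 'ft_force': array([-0.786 ,  0.5266,  0.0405]), 'moment': array([ 0.0313,  0.0687, -0.0242]), 'opening': 1.0014516932050097}
[[-0.0129 -0.9964  0.0843  0.3367]
 [-0.9995  0.0105 -0.0289  0.0095]
 [ 0.0279 -0.0847 -0.996   1.1015]
 [ 0.      0.      0.      1.    ]] [[413.5007   0.     326.4801]
 [  0.     413.5007 197.9917]
 [  0.       0.       1.    ]] -0.08258850753726271
[[ 0.3434  0.7666 -0.5426  1.0498]
 [ 0.9391 -0.2882  0.1872 -0.2376]
 [-0.0129 -0.5739 -0.8188  1.0437]
 [ 0.      0.      0.      1.    ]] [[372.9626   0.     316.8436]
 [  0.     372.9626 197.7916]
 [  0.       0.       1.    ]] -0.0492314462903327
```

View pics/top0.png

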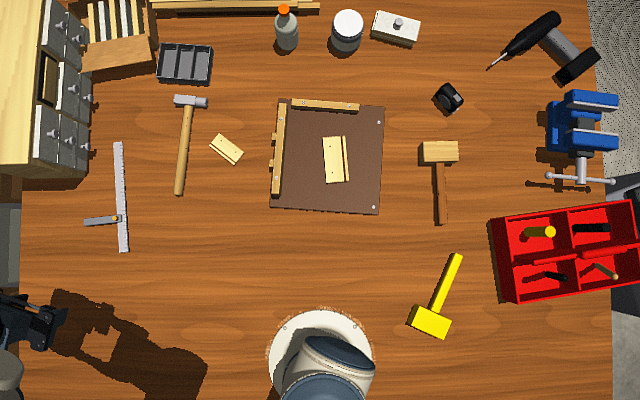

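View pics/scene0.png

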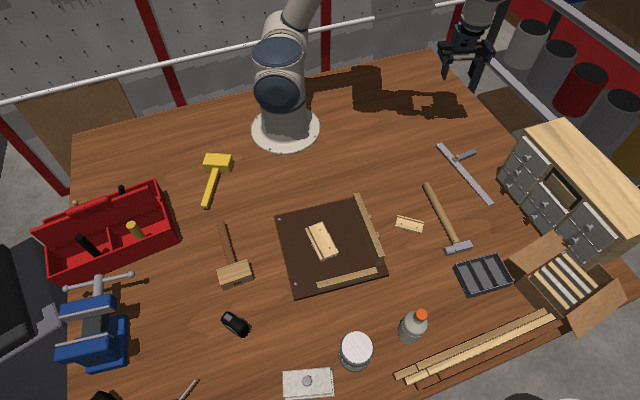

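The top view shows the jig bed at about (272–383, 98–214), with the tall fence at (278,150) and the side fence at (325,104).
- **Drawer fronts:** one at (335,160) on the bed, one at (227,148) left of the jig. The one on the bed looks larger.
- **Mallets:** a beech one at (440,152) and a yellow one at (430,320). The beech one is meant.

I'll confirm both in one crop.

Run:
```python
from h import *
s=load('top0'); c=s['color'][85:235,205:475]
cv2.imwrite('pics/crop1.png',cv2.resize(c,None,fx=2.96,fy=2.96,interpolation=cv2.INTER_CUBIC))
```

```text
(no output)
```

View pics/crop1.png

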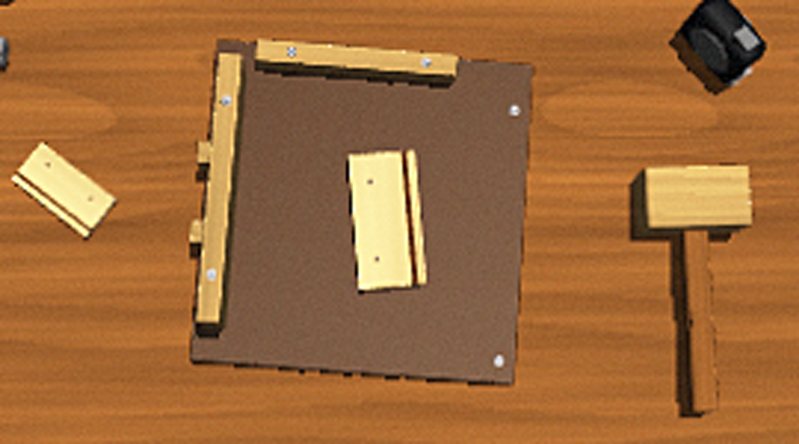

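```bash
cat >> h.py <<'E'
def crop1(l): return [(205+(x+.5)/2.96-.5,85+(y+.5)/2.96-.5) for x,y in l]
E
python3 - <<'E'
from h import *
np.set_printoptions(precision=4,suppress=True)
s=load('top0')
for n,l,z in [('front',[(348,155),(415,150),(427,285),(359,291)],.029),('small',[(42,143),(116,200),(88,238),(12,180)],None),('bed',[(219,38),(533,63),(513,384),(191,362)],.015),
 ('tall',[(243,55),(219,323)],.08),('side',[(257,67),(457,77)],.04),('head',[(645,168),(750,165),(752,226),(648,229)],.046),('handle',[(685,232),(707,232),(716,408),(692,412)],.033),('tape',[(710,40)],.034)]:
    p=pts(s,crop1(l),z if z else .014); print(n,p[:,:2].tolist().__repr__()[:0]); print(p[:,:2], np.linalg.norm(np.diff(p[:,:2],axis=0),axis=1), np.degrees(np.arctan2(*np.diff(p[:,:2],axis=0).T[::-1])))
    if z: print('  depth z at mean',pts(s,[np.mean(crop1(l),0)])[:,2])
W=cloud(s)
h=W[...,2]
m=(h>.040)&(h<.055)&(abs(W[...,0]-.45)<.2)&(W[...,1]<-.15)&(W[...,1]>-.4)
q=W[m][:,:2].astype(np.float32); print('head',cv2.minAreaRect(q[:, :]*1000), len(q))
E
```

```text
front 
[[ 0.5891 -0.0125]
 [ 0.5934 -0.0725]
 [ 0.4716 -0.081 ]
 [ 0.4668 -0.0208]] [0.0601 0.122  0.0604] [ -85.9886 -175.9986   94.5366]
  depth z at mean [0.0302]
small 
[[0.6065 0.2639]
 [0.5533 0.1964]
 [0.519  0.2213]
 [0.5727 0.2906]] [0.086  0.0424 0.0877] [-128.2058  144.0146   52.2088]
bed 
[[ 0.7024  0.1037]
 [ 0.6778 -0.1836]
 [ 0.3837 -0.1576]
 [ 0.4066  0.1288]] [0.2883 0.2953 0.2873] [-94.8945 174.9544  85.4349]
  depth z at mean [0.0268]
tall 
[[0.6653 0.0775]
 [0.4348 0.0982]] [0.2314] [174.8573]
  depth z at mean [0.065]
side 
[[ 0.6671  0.0677]
 [ 0.6571 -0.1104]] [0.1784] [-93.2056]
  depth z at mean [0.0264]
head 
[[ 0.5724 -0.2755]
 [ 0.5752 -0.3712]
 [ 0.52   -0.3704]
 [ 0.5176 -0.2762]] [0.0957 0.0552 0.0943] [-88.376  179.2204  91.4122]
  depth z at mean [0.0449]
handle 
[[ 0.517  -0.3133]
 [ 0.5169 -0.3334]
 [ 0.3593 -0.3356]
 [ 0.3561 -0.3138]] [0.0201 0.1576 0.0221] [ -90.2424 -179.2083   98.3599]
  depth z at mean [0.0343]
tape 
[[ 0.6942 -0.344 ]] [] []
  depth z at mean [0.0536]
head ((547.4491577148438, -323.2175598144531), (55.75274658203125, 98.2287368774414), 1.2725492715835571) 748
```

The tool's top-down numbers agree: the front on the bed measures 120×60 mm at (.530, −.047), 4° off x. The other one is 86×42 mm, so it is the wrong size. The beech mallet lies to the right with its head at (.547, −.323), and the hammer is on the left. First I'll do a one-row tilt to learn the sign of q4, then travel.

>>> carry_out(delta_pos=[[0,0,0]], turn=[[0,-1,0]], gripper=1)

```text
time_s: 0.22
tcp_pos: [0.1787, 0.5985, 0.2131]
eef_rot: [0.144, 0.988, -0.008, 0.05]
ft_force: [-0.2, 0.6, -0.6]
opening: 1.004
```

```bash
cat >> h.py <<'E'
import json
def st(log=True):
    o=manip.observe()
    if log: open('log.jsonl','a').write(json.dumps([list(map(float,o[k])) for k in('joint_pos','tcp_pos','eef_rot')])+'\n')
    r=R.from_quat(o['eef_rot']).as_matrix()
    np.set_printoptions(precision=4,suppress=True)
    print('t',round(o['time_s'],2),'q',o['joint_pos'],'p',o['tcp_pos'],'F',o['ft_force'],'op',round(o['opening'],3)); print('x',r[:,0],'y',r[:,1],'z',r[:,2])
    return o,r
def need(p,o,r):
    "shift in tool units"
    return r.T@(np.array(p)-o['tcp_pos'])/.03
E
python3 -c "
from h import *
st()"
```

```text
t 0.23 q [ 1.2424  0.4976  1.3459 -0.1055  1.2972 -0.0098] p [0.1787 0.5985 0.2131] F [-0.1739  0.6022 -0.5967] op 1.004
x [-0.9533  0.2845 -0.1014] y [ 0.2862  0.9582 -0.0015] z [ 0.0967 -0.0305 -0.9948]
```

>>> carry_out(delta_pos=[[0,0,0],[-0.9,-1,0],[-0.9,-1,0],[-0.9,-1,0],[-0.9,-1,0],[-0.9,-1,0],[-0.9,-1,0],[-0.9,-1,0]], turn=[[0,1,0],[0,0,0],[0,0,0],[0,0,0],[0,0,0],[0,0,0],[0,0,0],[0,0,0]])

```text
time_s: 1.23
tcp_pos: [0.3003, 0.3374, 0.2113]
eef_rot: [0.141, 0.99, -0.002, -0.001]
ft_force: [-0.9, 0.3, 0.5]
opening: 1.0
```

```bash
python3 -c "
from h import *
o,r=st(); print(need([.492,-.049,.15],o,r))"
```

```text
t 1.23 q [ 0.7129  0.2564  1.7528 -0.0024  1.1368 -0.5738] p [0.3003 0.3374 0.2113] F [-0.8722  0.3255  0.5461] op 1.0
x [-0.9602  0.2793  0.0005] y [ 0.2793  0.9602 -0.0049] z [-0.0019 -0.0045 -1.    ]
[ -9.7346 -10.5722   2.0902]
```

>>> carry_out(delta_pos=[[-0.9,-0.96,0.2],[-0.9,-0.96,0.2],[-0.9,-0.96,0.2],[-0.9,-0.96,0.2],[-0.9,-0.96,0.2],[-0.9,-0.96,0.2],[-0.9,-0.96,0.2],[-0.9,-0.96,0.2]], turn=[[0,0,0],[0,0,0],[0,0,0],[0,0,0],[0,0,0],[0,0,0],[0,0,0],[0,0,0]])

```text
time_s: 2.22
tcp_pos: [0.4464, 0.0456, 0.1628]
eef_rot: [0.141, 0.99, -0.002, -0.001]
ft_force: [1.1, 0.3, -0.4]
opening: 0.998
```

>>> carry_out(delta_pos=[[-0.9,-0.96,0.2],[-0.9,-0.96,0.2],[-0.7,-0.96,0.1],[0,0,0],[0,0,0],[0,0,0],[0,0,0]], turn=[[0,0,0],[0,0,0],[0,0,0],[0,0,-0.9],[0,0,-0.9],[0,0,-0.9],[0,0,-0.9]])

```text
time_s: 3.1
tcp_pos: [0.4956, -0.0652, 0.1457]
eef_rot: [-0.042, 0.999, -0.002, -0.002]
ft_force: [0.5, 0.7, 0.2]
opening: 1.0
```

```bash
python3 -c "
from h import *
o,r=st(); print(need([.492,-.049,.018],o,r), np.degrees(np.arctan2(r[1,1],r[0,1])))
s=snap('wrist','w1'); print(s['cam_to_world'])"
```

```text
t 3.1 q [-0.2471  0.4083  1.7298 -0.0055  1.0072 -1.8981] p [ 0.4956 -0.0652  0.1457] F [0.4979 0.6809 0.1826] op 1.0
x [-0.9965 -0.083   0.0049] y [-0.083   0.9965 -0.0032] z [-0.0047 -0.0036 -1.    ]
[0.0536 0.5628 4.2553] 94.76210387856435
[[-0.0821  0.9658  0.246   0.4258]
 [ 0.9966  0.0804  0.017  -0.0712]
 [-0.0034  0.2466 -0.9691  0.3172]
 [ 0.      0.      0.      1.    ]]
```

View pics/w1.png

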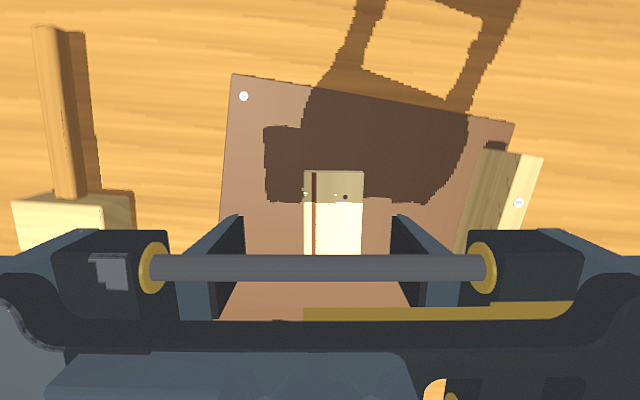

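The wrist view shows the front's near end with corners at about (304,171) and (364,171), between the open fingers. I'll check those against the top-view estimate.

```bash
python3 -c "
from h import *
s=load('w1'); p=pts(s,[(304,171),(364,171),(304,240),(364,240)],.029); print(p); print(p[:2].mean(0))
l=[(303.5,171),(364,171)]
"
```

```text
[[ 0.4708393  -0.08162165  0.029     ]
 [ 0.46587982 -0.02202524  0.029     ]
 [ 0.54424789 -0.07640154  0.029     ]
 [ 0.53896915 -0.01306205  0.029     ]]
[ 0.46835956 -0.05182344  0.029     ]
```

>>> carry_out(delta_pos=[[0.18,0.52,0.6],[0,0,0.9],[0,0,0.9],[0,0,0.9],[0,0,0.6],[0,0,0.3],[0,0,0]], turn=[[0,0,0],[0,0,0],[0,0,0],[0,0,0],[0,0,0],[0,0,0],[0,0,0]])

```text
time_s: 4.03
tcp_pos: [0.4886, -0.0502, 0.0161]
eef_rot: [-0.039, 0.999, -0.002, -0.002]
ft_force: [-0.3, 0.5, -0.6]
opening: 0.999
```

Run:
```python
from h import *
st()
# fit kinematics: r0, h, L1, L2, e(forearm offset), Lt
from scipy.optimize import least_squares
D=[json.loads(l) for l in open('log.jsonl')]
D.append([[1.1875,.4942,1.3461,0,1.3025,-.0955],[.1773,.5989,.2133],[.1434,.9897,-.0006,-.0001]])
def fk(P,q):
    r0,h,L1,L2,e,Lt=P
    Rz=lambda a:R.from_rotvec([0,0,a]); Ry=lambda a:R.from_rotvec([0,a,0])
    A=Rz(q[0]); p=A.apply([r0,0,h]); A=A*Ry(q[1]); p=p+A.apply([0,0,L1]); A=A*Ry(q[2]); p=p+A.apply([e,0,L2])
    A=A*Rz(SG*q[3])*Ry(q[4]); A=A*Rz(SG6*q[5]); p=p+A.apply([0,0,Lt]); return p,A
for SG in(1,-1):
  for SG6 in (1,-1):
    f=lambda P:np.concatenate([fk(P,d[0])[0]-d[1] for d in D])
    s=least_squares(f,[0,.3,.4,.4,0,.2]); q,A=fk(s.x,D[0][0]); print(SG,SG6,s.x,abs(s.fun).max())
    print(A.as_matrix()[:,2], A.as_matrix()[:,1])
```

```text
t 4.03 q [-0.2207  0.6151  1.8616 -0.0073  0.6678 -1.8642] p [ 0.4886 -0.0502  0.0161] F [-0.2811  0.4598 -0.5799] op 0.999
x [-0.9969 -0.0784  0.0041] y [-0.0784  0.9969 -0.0035] z [-0.0038 -0.0038 -1.    ]
1 1 [-0.0069 -0.3943  0.6049  0.3886  0.1213 -0.2965] 0.05558149406366056
[ 0.0967 -0.0305 -0.9948] [-0.9533  0.2845 -0.1014]
1 -1 [-0.0069 -0.3943  0.6049  0.3886  0.1213 -0.2965] 0.05558149416106603
[ 0.0967 -0.0305 -0.9948] [-0.9475  0.3032 -0.1014]
-1 1 [-0.0005  0.2023  0.5974  0.3847  0.1182  0.2985] 0.05528003226312719
[-0.0952  0.0349 -0.9948] [-0.9355  0.3384  0.1014]
-1 -1 [-0.0005  0.2023  0.5974  0.3847  0.1182  0.2985] 0.055280032244185595
[-0.0952  0.0349 -0.9948] [-0.9287  0.3567  0.1014]
```

>>> carry_out(delta_pos=[[0,0,-0.06],[0,0,0],[0,0,0],[0,0,0],[0,0,0]], turn=[[0,0,0],[0,0,0],[0,0,0],[0,0,0],[0,0,0]], gripper=0)

```text
time_s: 4.65
tcp_pos: [0.4897, -0.0504, 0.0199]
eef_rot: [-0.039, 0.999, -0.002, -0.001]
ft_force: [-0.0, -0.4, -1.0]
opening: 0.656
```

```bash
cat >> h.py <<'E'
from scipy.optimize import least_squares
LO=np.array([-2.91,-.82,.22,-1.22,.12,-3.08]);HI=np.array([2.91,2.16,2.67,4.37,2.79,3.08])
def fk(P,q):
    r0,h,L1,L2,e,Lt,d,dw=P
    Rz=lambda a:R.from_rotvec([0,0,a]); Ry=lambda a:R.from_rotvec([0,a,0])
    A=Rz(q[0]); p=A.apply([r0,d,h]); A=A*Ry(q[1]); p=p+A.apply([0,0,L1]); A=A*Ry(q[2]); p=p+A.apply([e,0,L2])
    A=A*Rz(q[3]); p=p+A.apply([0,dw,0]); A=A*Ry(q[4])*Rz(q[5]); p=p+A.apply([0,0,Lt]); return p,A*Rz(np.pi/2)
def fit():
    D=[json.loads(l) for l in open('log.jsonl')]
    D.append([[1.1875,.4942,1.3461,0,1.3025,-.0955],[.1773,.5989,.2133],0])
    f=lambda P:np.concatenate([fk(P,d[0])[0]-d[1] for d in D]+[.02*(P-np.array([0,.3,.4,.4,0,.25,.03,.03]))*.01])
    s=least_squares(f,[0,.3,.4,.4,0,.25,.03,.03]); print('fit',s.x,abs(s.fun[:-8]).max()); return s.x
def ik(P,p,r,q0):
    f=lambda q:np.concatenate([(fk(P,q)[0]-p)*5,(r.inv()*fk(P,q)[1]).as_rotvec()])
    s=least_squares(f,np.clip(q0,LO+.01,HI-.01),bounds=(LO,HI)); return s.x,abs(s.fun).max()
E
python3 - <<'E'
from h import *
o,r=st(); P=fit()
r0=R.from_matrix(r); q=o['joint_pos']
# step1 lift; step2 yaw -99deg at over stand place; step3 tilt +90 about tool y  toward +y
for p,yaw,t in [((.49,-.05,.2),0,0),((.55,.0,.22),-.5,0),((.6,.04,.22),-1,0),((.6,.04,.22),-1,.25),((.6,.04,.22),-1,.5),((.6,.04,.22),-1,.75),((.6,.04,.22),-1,1),((.61,.05,.12),-1,1)]:
    rr=R.from_rotvec([0,0,yaw*np.radians(99.5)])*r0*R.from_rotvec([0,t*np.pi/2,0])
    for sg in (1,-1):
        r2=R.from_rotvec([0,0,yaw*np.radians(99.5)])*r0*R.from_rotvec([0,sg*t*np.pi/2,0])
        qq,e=ik(P,np.array(p),r2,q); 
        if sg==1 or t: print(p,yaw,sg*t,'z',r2.as_matrix()[:,2],qq,e)
        if r2.as_matrix()[1,2]>=-.05: q=qq
E
```

```text
t 4.65 q [-0.2206  0.608   1.8593 -0.0073  0.6743 -1.8636] p [ 0.4897 -0.0504  0.0199] F [-0.01   -0.4127 -1.0461] op 0.656
x [-0.997  -0.0778  0.0013] y [-0.0778  0.997  -0.0044] z [-0.0009 -0.0044 -1.    ]
fit [ 0.      0.2565  0.5968  0.3843  0.1179  0.3525  0.0599 -0.0003] 3.566459053666593e-05
(0.49, -0.05, 0.2) 0 0 z [-0.0009 -0.0044 -1.    ] [-0.2197  0.3252  1.6824 -0.005   1.134  -1.8663] 2.1595174247998963e-09
(0.55, 0.0, 0.22) -0.5 0 z [-0.004  -0.0022 -1.    ] [-0.1069  0.384   1.5204 -0.0027  1.241  -0.8864] 3.4923936572534e-12
(0.6, 0.04, 0.22) -1 0 z [-0.0042  0.0017 -1.    ] [-0.0336  0.4565  1.3946  0.0016  1.2948  0.0539] 4.91801347909937e-12
(0.6, 0.04, 0.22) -1 0.25 z [ 0.0297  0.3827 -0.9234] [-0.2596  0.4748  1.4431  0.4004  1.3195 -0.2905] 1.6847634398686754e-14
(0.6, 0.04, 0.22) -1 -0.25 z [-0.0375 -0.3797 -0.9244] [ 0.1826  0.5301  1.3387 -0.3811  1.3997  0.3594] 5.395683899678261e-13
(0.6, 0.04, 0.22) -1 0.5 z [ 0.0591  0.7055 -0.7062] [-0.443   0.5845  1.4768  0.7302  1.4575 -0.5836] 1.6653345369377348e-15
(0.6, 0.04, 0.22) -1 -0.5 z [-0.0651 -0.7032 -0.708 ] [ 0.3459  0.6726  1.2839 -0.6939  1.5821  0.5691] 1.965094753586527e-12
(0.6, 0.04, 0.22) -1 0.75 z [ 0.0795  0.9209 -0.3815] [-0.5554  0.7618  1.4903  0.9745  1.6554 -0.7973] 1.5265566588595902e-15
(0.6, 0.04, 0.22) -1 -0.75 z [-0.0827 -0.9197 -0.3839] [ 0.4425  0.8535  1.2383 -0.9523  1.7878  0.6947] 7.24554305442382e-11
(0.6, 0.04, 0.22) -1 1 z [0.0878 0.9961 0.0013] [-0.5927  0.9741  1.4813  1.1676  1.8832 -0.9443] 1.1102230246251565e-15
(0.6, 0.04, 0.22) -1 -1 z [-0.0878 -0.9961 -0.0013] [-0.5927  0.9741  1.4813  1.1676  1.8832 -0.9443] 3.1415926499488673
(0.61, 0.05, 0.12) -1 1 z [0.0878 0.9961 0.0013] [-0.5713  1.1379  1.4331  1.1555  1.8257 -1.0495] 8.118922201205692e-10
(0.61, 0.05, 0.12) -1 -1 z [-0.0878 -0.9961 -0.0013] [-0.5713  1.1379  1.4331  1.1555  1.8257 -1.0495] 3.1415926488193673
```

Run:
```python
from h import *
o,r=st(0); s=snap('scene','s1'); W=cloud(s).reshape(-1,3)
L=(W-o['tcp_pos'])@r   # tool coords
ok=(L[:,2]<-.03)&(L[:,2]>-.6)&(abs(L[:,1])<.12)&(abs(L[:,0])<.15)
L=L[ok]
for z in np.arange(-.5,-.02,.03):
    m=(L[:,2]>=z)&(L[:,2]<z+.03)
    if m.sum()>3: print('z %.2f n %d  x %.3f..%.3f y %.3f..%.3f'%(z,m.sum(),*np.percentile(L[m,0],[1,99]),*np.percentile(L[m,1],[1,99])))
```

```text
t 4.65 q [-0.2206  0.608   1.8593 -0.0073  0.6743 -1.8636] p [ 0.4897 -0.0504  0.0199] F [-0.01   -0.4127 -1.0461] op 0.656
x [-0.997  -0.0778  0.0013] y [-0.0778  0.997  -0.0044] z [-0.0009 -0.0044 -1.    ]
z -0.50 n 239  x 0.032..0.089 y -0.052..0.082
z -0.47 n 263  x 0.035..0.113 y -0.053..0.088
z -0.44 n 361  x 0.010..0.081 y -0.057..0.083
z -0.41 n 1975  x -0.059..0.051 y -0.079..0.073
z -0.38 n 788  x -0.070..0.018 y -0.085..0.069
z -0.35 n 276  x -0.071..0.030 y -0.085..0.050
z -0.32 n 250  x -0.048..-0.004 y -0.047..0.032
z -0.29 n 246  x -0.045..0.005 y -0.047..0.033
z -0.26 n 221  x -0.046..0.010 y -0.046..0.029
z -0.23 n 207  x -0.047..0.013 y -0.049..0.034
z -0.20 n 217  x -0.037..0.035 y -0.051..0.014
z -0.17 n 61  x -0.036..0.022 y -0.052..0.013
z -0.14 n 754  x -0.037..0.037 y -0.090..0.087
z -0.11 n 328  x -0.038..0.022 y -0.083..0.077
z -0.08 n 27  x -0.147..0.003 y -0.076..0.120
z -0.05 n 32  x -0.149..0.015 y -0.043..0.120
```

The kinematic fit is exact, to 0.04 mm. A fully horizontal tool would bring the wrist housing too low over the mallet. So I'll yaw the front along the jig's x, lay it down and regrip with the tool tilted 30°, then rotate 90° to stand it up.

>>> carry_out(delta_pos=[[0,0,-0.5],[-0.5,0.06,-0.4],[-0.5,0.06,0],[-0.5,0.06,0],[0,0,0],[0,0,0],[0,0,0],[0,0,0]], turn=[[0,0,0],[0,0,0],[0,0,0],[0,0,0],[0,0,0.96],[0,0,0.96],[0,0,0.96],[0,0,0.96]])

```text
time_s: 5.7
tcp_pos: [0.5375, -0.0404, 0.0495]
eef_rot: [0.158, 0.987, -0.002, 0.0]
ft_force: [-0.6, -0.2, -0.8]
opening: 0.652
```

>>> carry_out(delta_pos=[[0,0,0],[0,0,0],[0,0,0],[0,0,0],[0,0,0],[0,0,0],[0,0,0],[0,0,0]], turn=[[0,0,0.96],[0,0,0.96],[0,0,0.96],[0,0,0.96],[0,0,0.96],[0,0,0.96],[0,0,0.96],[0,0,0.96]])

```text
time_s: 6.7
tcp_pos: [0.54, -0.0394, 0.0492]
eef_rot: [0.527, 0.85, -0.002, 0.001]
ft_force: [-0.5, -0.3, -1.0]
opening: 0.652
```

>>> carry_out(delta_pos=[[0,0,0],[0,0,0],[0,0,0],[0,0,0],[0,0,0],[0,0,0]], turn=[[0,0,0.96],[0,0,0.96],[0,0,0.96],[0,0,0.96],[0,0,0.96],[0,0,0]])

```text
time_s: 7.45
tcp_pos: [0.5418, -0.0386, 0.0489]
eef_rot: [0.719, 0.695, -0.002, 0.001]
ft_force: [-0.4, -0.9, -1.5]
opening: 0.658
```

```bash
cat >> h.py <<'E'
O=np.array([.6743,.0769]); ex=np.array([.0854,.9963]); ey=np.array([-.9963,.0854])
def jw(x,y,z): return np.r_[O+ex*x/1e3+ey*y/1e3,z]
def wj(p): d=np.asarray(p)[:2]-O; return np.array([d@ex,d@ey])*1e3
E
python3 -c "
from h import *
o,r=st(0); print(wj(o['tcp_pos']),need(jw(-130,130,.0195),o,r), np.degrees(np.arctan2(r[1,1],r[0,1])))"
```

```text
t 7.45 q [-0.1784  0.6012  1.714  -0.0058  0.8273 -0.1399] p [ 0.5418 -0.0386  0.0489] F [-0.4316 -0.8881 -1.4583] op 0.658
x [ 0.0346  0.9994 -0.0041] y [ 0.9994 -0.0346 -0.0015] z [-0.0017 -0.004  -1.    ]
[-126.4267  122.1153] [-0.1012 -0.2666  0.9819] -1.9805963629540182
```

>>> carry_out(delta_pos=[[-0.1,-0.27,0.4],[0,0,0.4],[0,0,0.12],[0,0,0.0]], turn=[[0,0,0.5],[0,0,0],[0,0,0],[0,0,0]])

```text
time_s: 7.95
tcp_pos: [0.5348, -0.0413, 0.0204]
eef_rot: [0.734, 0.679, -0.002, 0.001]
ft_force: [0.5, 0.5, -1.3]
opening: 0.654
```

```bash
python3 -c "
from h import *
o,r=st(0); print(wj(o['tcp_pos']),need(jw(-130,130,.0205),o,r), np.degrees(np.arctan2(r[1,1],r[0,1])))
P=fit(); np.save('P.npy',P); q=o['joint_pos']
r0=R.from_matrix(r)
for p,t in [(jw(-122,130,.06),-30),(jw(-122,130,.021),-30),(jw(-122,130,.021),-40),(jw(-100,100,.17),-30),(jw(-60,70,.2),15),(jw(-30,55,.13),60)]:
    qq,e=ik(P,p,r0*R.from_rotvec([0,np.radians(t),0]),q); print(t,qq,e); q=qq if e<1e-3 else q
"
```

```text
t 7.95 q [-0.1856  0.642   1.7491 -0.0061  0.7506 -0.1045] p [ 0.5348 -0.0413  0.0204] F [ 0.4952  0.4997 -1.3353] op 0.654
x [ 0.0766  0.9971 -0.0042] y [ 0.9971 -0.0766 -0.0006] z [-0.0009 -0.0041 -1.    ]
[-129.68    128.8753] [-0.01   -0.0372 -0.0042] -4.392207832934213
fit [ 0.      0.2565  0.5968  0.3843  0.1179  0.3525  0.0599 -0.0003] 3.566459053666593e-05
-30 [ 0.1505  0.6811  1.6776 -0.618   1.0097  0.623 ] 3.4361402612148595e-14
-30 [ 0.1505  0.7455  1.6933 -0.65    0.9452  0.6803] 4.50112169758654e-13
-40 [ 0.235   0.8179  1.6539 -0.7735  1.0756  0.8338] 1.2012613126444194e-12
-30 [ 0.1746  0.5617  1.5069 -0.537   1.2639  0.4667] 3.917088875482477e-11
15 [-0.2118  0.4787  1.4505  0.2684  1.2593 -0.2237] 1.942890293094024e-15
60 [-0.494   0.8358  1.4886  0.9154  1.4817 -0.837 ] 2.220446049250313e-15
```

>>> carry_out(delta_pos=[[0,0,0],[0,0,0],[0,0,-0.13],[0,0,0],[0,0,0],[0,0,0],[0,0,0]], turn=[[0,0,0],[0,0,0],[0,0,0],[0,-0.88,0],[0,-0.88,0],[0,-0.88,0],[0,-0.88,0]], gripper=0.85)

```text
time_s: 8.82
tcp_pos: [0.5373, -0.0433, 0.0279]
eef_rot: [0.722, 0.667, -0.132, 0.126]
ft_force: [-0.7, -0.3, -0.4]
opening: 0.853
```

```bash
python3 -c "
from h import *
o,r=st(0); print(wj(o['tcp_pos']),need(jw(-130,129,.0222),o,r),np.degrees(np.arccos(-r[2,2])))
W=cloud(snap('top','t2')); m=(W[...,2]>.022)&(W[...,2]<.034)
q=W[m]; j=np.array([wj(p) for p in q]); k=(j[:,0]>-255)&(j[:,0]<-60)&(j[:,1]>60)&(j[:,1]<200); print(k.sum(),cv2.minAreaRect(j[k].astype(np.float32)))
"
```

```text
t 8.82 q [ 0.0427  0.681   1.7197 -0.4969  0.8454  0.4754] p [ 0.5373 -0.0433  0.0279] F [-0.7156 -0.2861 -0.3914] op 0.853
x [ 0.0758  0.9304 -0.3586] y [ 0.9969 -0.0788  0.0063] z [-0.0223 -0.358  -0.9335]
[-131.4512  126.2725] [ 0.1136 -0.0914  0.158 ] 21.017184893273512
667 ((-185.9505157470703, 127.92588806152344), (86.56805419921875, 61.111045837402344), 0.5442684888839722)
```

>>> carry_out(delta_pos=[[0.11,-0.06,0.16],[0,0,0.03]], turn=[[0,0,0],[0,0,0]])

```text
time_s: 9.12
tcp_pos: [0.5358, -0.0405, 0.0209]
eef_rot: [0.722, 0.668, -0.132, 0.127]
ft_force: [-0.2, 3.8, 6.4]
opening: 0.849
```

>>> carry_out(delta_pos=[[0,0,0],[0,0,0],[0,0,0],[0,0,0]], turn=[[0,0,0],[0,0,0],[0,0,0],[0,0,0]], gripper=0)

```text
time_s: 9.62
tcp_pos: [0.5352, -0.0419, 0.0212]
eef_rot: [0.723, 0.667, -0.132, 0.126]
ft_force: [-0.1, 1.4, 0.9]
opening: 0.655
```

```bash
cat >> h.py <<'E'
def plan(p,r1,n):
    o,r=st(0); a=R.from_matrix(r); d=(a.inv()*r1).as_rotvec(); prev=(o['tcp_pos'],a); L=[];T=[]
    for i in range(1,n+1):
        c=(o['tcp_pos']+(p-o['tcp_pos'])*i/n, a*R.from_rotvec(d*i/n))
        L.append((prev[1].inv().apply(c[0]-prev[0])/.03).round(2).tolist()); T.append(((prev[1].inv()*c[1]).as_rotvec()/.1).round(2).tolist()); prev=c
    print(L);print(T)
def down(yaw_deg,tilt=0):
    "tool down, tool y at yaw_deg, tilt deg about tool y"
    a=np.radians(yaw_deg); y=np.array([np.cos(a),np.sin(a),0]); z=np.array([0,0,-1.]); x=np.cross(y,z)
    return R.from_matrix(np.c_[x,y,z])*R.from_rotvec([0,np.radians(tilt),0])
E
python3 -c "
from h import *
o,r=st(0); print(wj(o['tcp_pos']))
t=np.degrees(np.arctan2(r[1,2],-r[2,2])); print('tilt',t)
plan(jw(-40,60,.18),down(-4.9,t+90),18)
"
```

```text
t 9.62 q [ 0.0447  0.6907  1.727  -0.5023  0.8312  0.4877] p [ 0.5352 -0.0419  0.0212] F [-0.1296  1.3836  0.8563] op 0.655
x [ 0.0765  0.9307 -0.3577] y [ 0.9968 -0.0796  0.0061] z [-0.0228 -0.357  -0.9338]
[-130.2671  128.4275]
tilt -20.922986617869416
t 9.62 q [ 0.0447  0.6907  1.727  -0.5023  0.8312  0.4877] p [ 0.5352 -0.0419  0.0212] F [-0.1296  1.3836  0.8563] op 0.655
x [ 0.0765  0.9307 -0.3577] y [ 0.9968 -0.0796  0.0061] z [-0.0228 -0.357  -0.9338]
[[0.05, 0.13, -0.33], [0.08, 0.13, -0.33], [0.11, 0.13, -0.32], [0.14, 0.13, -0.31], [0.16, 0.13, -0.3], [0.19, 0.13, -0.28], [0.21, 0.13, -0.26], [0.23, 0.13, -0.24], [0.25, 0.13, -0.22], [0.27, 0.13, -0.2], [0.29, 0.13, -0.18], [0.3, 0.13, -0.15], [0.31, 0.13, -0.12], [0.32, 0.13, -0.09], [0.33, 0.13, -0.07], [0.34, 0.13, -0.04], [0.34, 0.13, -0.01], [0.34, 0.13, 0.02]]
[[0.0, 0.87, 0.0], [0.0, 0.87, 0.0], [0.0, 0.87, 0.0], [0.0, 0.87, 0.0], [0.0, 0.87, 0.0], [0.0, 0.87, 0.0], [0.0, 0.87, 0.0], [0.0, 0.87, 0.0], [0.0, 0.87, 0.0], [0.0, 0.87, 0.0], [0.0, 0.87, 0.0], [0.0, 0.87, 0.0], [0.0, 0.87, 0.0], [0.0, 0.87, 0.0], [0.0, 0.87, 0.0], [0.0, 0.87, 0.0], [0.0, 0.87, 0.0], [0.0, 0.87, 0.0]]
```

>>> carry_out(delta_pos=[[-0.36,0,-0.93],[-0.36,0,-0.93],[-0.25,0,-0.6]], turn=[[0,0,0],[0,0,0],[0,0,0]])

```text
time_s: 10.0
tcp_pos: [0.5338, -0.0428, 0.1009]
eef_rot: [0.723, 0.667, -0.133, 0.124]
ft_force: [-0.6, -0.2, -2.0]
opening: 0.653
```

```bash
python3 -c "
from h import *
plan(jw(-40,60,.16),down(-4.9,-20.9+90),18)
"
```

```text
t 10.0 q [ 0.0427  0.5622  1.6792 -0.4383  0.9906  0.3824] p [ 0.5338 -0.0428  0.1009] F [-0.5609 -0.197  -1.9973] op 0.653
x [ 0.0752  0.9309 -0.3573] y [ 0.9968 -0.0795  0.0027] z [-0.0259 -0.3564 -0.934 ]
[[0.12, 0.13, -0.16], [0.13, 0.13, -0.15], [0.14, 0.13, -0.14], [0.16, 0.13, -0.13], [0.17, 0.13, -0.11], [0.18, 0.13, -0.1], [0.18, 0.13, -0.08], [0.19, 0.13, -0.06], [0.2, 0.13, -0.05], [0.2, 0.13, -0.03], [0.2, 0.13, -0.01], [0.2, 0.13, 0.0], [0.2, 0.13, 0.02], [0.2, 0.13, 0.04], [0.19, 0.13, 0.06], [0.19, 0.13, 0.07], [0.18, 0.13, 0.09], [0.17, 0.13, 0.1]]
[[0.0, 0.87, 0.0], [0.0, 0.87, 0.0], [0.0, 0.87, 0.0], [0.0, 0.87, 0.0], [0.0, 0.87, 0.0], [0.0, 0.87, 0.0], [0.0, 0.87, 0.0], [0.0, 0.87, 0.0], [0.0, 0.87, 0.0], [0.0, 0.87, 0.0], [0.0, 0.87, 0.0], [0.0, 0.87, 0.0], [0.0, 0.87, 0.0], [0.0, 0.87, 0.0], [0.0, 0.87, 0.0], [0.0, 0.87, 0.0], [0.0, 0.87, 0.0], [0.0, 0.87, 0.0]]
```

>>> carry_out(delta_pos=[[0.12,0.13,-0.16],[0.13,0.13,-0.15],[0.14,0.13,-0.14],[0.16,0.13,-0.13],[0.17,0.13,-0.11],[0.18,0.13,-0.1]], turn=[[0,0.87,0],[0,0.87,0],[0,0.87,0],[0,0.87,0],[0,0.87,0],[0,0.87,0]])

```text
time_s: 10.75
tcp_pos: [0.5613, -0.0124, 0.1234]
eef_rot: [0.731, 0.677, 0.066, -0.056]
ft_force: [0.0, -0.1, -0.8]
opening: 0.656
```

>>> carry_out(delta_pos=[[0.18,0.13,-0.08],[0.19,0.13,-0.06],[0.2,0.13,-0.05],[0.2,0.13,-0.03],[0.2,0.13,-0.01],[0.2,0.13,0]], turn=[[0,0.87,0],[0,0.87,0],[0,0.87,0],[0,0.87,0],[0,0.87,0],[0,0.87,0]])

```text
time_s: 11.5
tcp_pos: [0.5885, 0.015, 0.1451]
eef_rot: [0.686, 0.638, 0.259, -0.232]
ft_force: [-0.7, -0.0, -0.6]
opening: 0.654
```

>>> carry_out(delta_pos=[[0.2,0.13,0.02],[0.2,0.13,0.04],[0.19,0.13,0.06],[0.19,0.13,0.07],[0.18,0.13,0.09],[0.17,0.13,0.1],[0,0,0]], turn=[[0,0.87,0],[0,0.87,0],[0,0.87,0],[0,0.87,0],[0,0.87,0],[0,0.8,0],[0,0,0]])

```text
time_s: 12.38
tcp_pos: [0.6154, 0.0409, 0.1646]
eef_rot: [0.595, 0.554, 0.431, -0.39]
ft_force: [0.2, 0.2, -1.6]
opening: 0.655
```

Run:
```python
from h import *
o,r=st(0); print(wj(o['tcp_pos']),'tilt',np.degrees(np.arctan2(r[1,2],-r[2,2])))
s=snap('scene','s3'); 
L=(cloud(s).reshape(-1,3)-o['tcp_pos'])
j=np.c_[[ex@v[:2] for v in L],[ey@v[:2] for v in L],L[:,2]+o['tcp_pos'][2]]*1e3
k=(abs(j[:,0])<60)&(abs(j[:,1])<28)&(j[:,2]>25)&(j[:,2]<110); q=j[k]; print(k.sum())
for z in range(30,110,10):
    m=abs(q[:,2]-z)<5
    if m.sum(): print(z,m.sum(),np.percentile(q[m,0],[5,50,95]))
cv2.imwrite('pics/s3c.png',cv2.resize(s['color'][120:330,170:480],None,fx=2.4,fy=2.4))
```

```text
t 12.38 q [-0.5521  0.888   1.4645  1.0109  1.6454 -0.896 ] p [0.6154 0.0409 0.1646] F [ 0.1593  0.2227 -1.5714] op 0.655
x [0.0138 0.3233 0.9462] y [ 0.9967 -0.0806  0.013 ] z [ 0.0805  0.9429 -0.3233]
[-40.9172  55.6179] tilt 71.07123065448543
232
30 18 [38.6936 39.3743 40.4996]
40 14 [38.7935 39.3562 40.1745]
50 19 [38.6804 39.5151 40.2605]
60 17 [30.0235 39.7994 40.7702]
70 25 [-5.8085 39.3198 40.1862]
80 125 [39.2777 48.2653 58.1736]
90 6 [-7.0108 -6.1698 -0.4593]
100 6 [-7.0589 -6.803  -6.1013]
```

View pics/s3c.png

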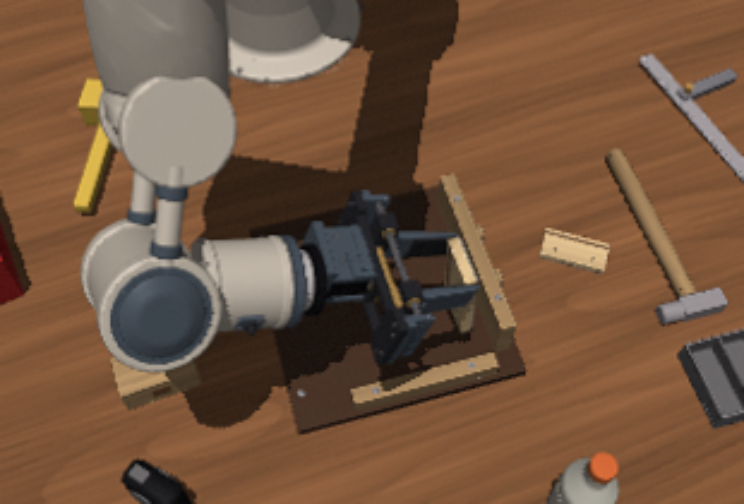

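The view shows the front held upright by its top end, with the gripper to its right and the wrist well above the mallet. Next I'll correct the small tilt and lower it.

>>> carry_out(delta_pos=[[0.13,0,0.38],[-0.6,0,0.2],[-0.6,0,0.2],[0,0,0]], turn=[[0,-0.35,0.14],[0,0,0],[0,0,0],[0,0,0]])

```text
time_s: 12.92
tcp_pos: [0.6162, 0.0502, 0.1247]
eef_rot: [0.608, 0.559, 0.416, -0.381]
ft_force: [0.1, 0.3, -1.6]
opening: 0.656
```

Run:
```python
from h import *
o,r=st(0); print(wj(o['tcp_pos']),'tilt',np.degrees(np.arctan2(r[1,2],-r[2,2])))
s=snap('scene'); W=cloud(s).reshape(-1,3); W=W[~np.isnan(W[:,0])]
L=(W-o['tcp_pos'])
j=np.c_[L[:,:2]@ex,L[:,:2]@ey,W[:,2]]*1e3
k=(abs(j[:,0])<22)&(abs(j[:,1])<45)&(j[:,2]>18)&(j[:,2]<150); q=j[k]; print(k.sum())
for z in range(20,150,8):
    m=abs(q[:,2]-z)<4
    if m.sum(): print(z,m.sum(),np.percentile(q[m,0],[5,50,95]),np.percentile(q[m,1],[5,50,95]))
```

```text
t 12.93 q [-0.5322  0.9229  1.4809  0.9979  1.5717 -0.9215] p [0.6162 0.0502 0.1247] F [ 0.113   0.3245 -1.5687] op 0.656
x [0.0285 0.3628 0.9314] y [ 0.9964 -0.0851  0.0026] z [ 0.0802  0.928  -0.3639]
[-31.5759  55.6042] tilt 68.58469332755075
378
20 4 [-16.7843   4.5377  21.0766] [-24.2652 -11.4204  32.6464]
28 10 [-10.0191  -8.5539  -0.4742] [-29.1657 -24.9832  -4.8646]
36 11 [-9.7575 -8.8626  3.3405] [-29.0152 -27.8988  -8.1847]
44 9 [-10.0554  -9.658   -0.5164] [-29.7374 -27.728   11.5139]
52 13 [-10.2489  -9.0972   3.1352] [-29.5669 -26.9615  27.5979]
60 11 [-10.0339  -9.6012  -0.4724] [-29.9341 -17.0906  31.5282]
68 14 [-9.8201 -8.7776  3.5226] [-28.9348 -27.8456  22.4235]
76 10 [-9.5359 -5.9226  1.6772] [-28.7639 -26.4097  21.8725]
84 11 [-10.006   -9.3536   3.0792] [-29.9282 -26.4929  27.1356]
92 11 [-10.1221  -8.9906   2.3766] [-29.3219   8.7232  28.8097]
100 16 [-9.9892 -9.0866  2.6315] [-29.3681   6.466   26.3444]
108 8 [-12.0841  -9.2523   0.0369] [-34.8677  -1.2084  21.3542]
116 23 [-19.8537  -9.8204  -8.0219] [-38.3023   9.1832  31.5546]
124 25 [-19.8975 -10.8155  -5.947 ] [-38.5766   4.436   31.9158]
132 28 [-20.2091  -9.4142  -7.6227] [-39.4223   2.029   31.2017]
140 97 [-16.8319  -4.4854   4.1523] [-38.3644  -1.1266  36.625 ]
148 77 [-17.4978  -5.8309   3.2614] [-37.7973  -2.1864  36.7551]
```

>>> carry_out(delta_pos=[[-0.12,0,0.045],[-0.12,0,0.045],[0,0,0]], turn=[[0,0,0],[0,0,0],[0,0,0]])

```text
time_s: 13.35
tcp_pos: [0.6166, 0.0495, 0.1175]
eef_rot: [0.608, 0.559, 0.417, -0.38]
ft_force: [1.0, 0.1, -1.3]
opening: 0.654
```

>>> carry_out(delta_pos=[[-0.06,0,0.023],[-0.03,0,0.01]], turn=[[0,0,0],[0,0,0]])

```text
time_s: 13.6
tcp_pos: [0.6167, 0.0495, 0.1152]
eef_rot: [0.607, 0.559, 0.417, -0.38]
ft_force: [-1.6, -1.4, 8.0]
opening: 0.652
```

>>> carry_out(delta_pos=[[0,0,0],[0,0,0],[0,0,0]], turn=[[0,0,0],[0,0,0],[0,0,0]], gripper=0.9)

```text
time_s: 13.98
tcp_pos: [0.6168, 0.0495, 0.1153]
eef_rot: [0.607, 0.559, 0.417, -0.38]
ft_force: [1.1, 0.3, 0.1]
opening: 0.896
```

>>> carry_out(delta_pos=[[0,0,-0.2],[0,0,-0.4],[0,0,-0.9],[0,0,-1],[0,0,-1],[0.3,0,-0.8]], turn=[[0,0,0],[0,0,0],[0,0,0],[0,0,0],[0,0,0],[0,0,0]])

```text
time_s: 14.72
tcp_pos: [0.6053, -0.0727, 0.1725]
eef_rot: [0.608, 0.559, 0.416, -0.381]
ft_force: [0.2, 1.1, 0.5]
opening: 0.897
```

Run:
```python
from h import *
o,r=st(0)
s=snap('scene','s4')
cv2.imwrite('pics/s4c.png',cv2.resize(s['color'][120:330,170:480],None,fx=2.4,fy=2.4))
W=cloud(s).reshape(-1,3); W=W[~np.isnan(W[:,0])]; D=W[:,:2]-O
j=np.c_[D@ex,D@ey,W[:,2]]*1e3
k=(j[:,0]>-80)&(j[:,0]<-5)&(abs(j[:,1]-56)<40)&(j[:,2]>20)&(j[:,2]<150); q=j[k]
for z in range(24,150,14):
    m=abs(q[:,2]-z)<7
    if m.sum(): print(z,m.sum(),np.percentile(q[m,0],[5,50,95]),np.percentile(q[m,1],[5,50,95]))
plan(jw(30,60,.24),down(-4.9,0),14)
```

```text
t 14.72 q [-0.6912  0.8979  1.3284  0.8974  1.7704 -0.8462] p [ 0.6053 -0.0727  0.1725] F [0.2309 1.1166 0.5497] op 0.897
x [0.0282 0.3626 0.9315] y [ 0.9964 -0.085   0.003 ] z [ 0.0802  0.9281 -0.3637]
24 22 [-43.1254 -42.2412 -30.8336] [26.1758 48.8805 85.1325]
38 30 [-42.7555 -41.9574 -31.9356] [25.2405 41.5998 76.5476]
52 29 [-43.0589 -42.0793 -31.1684] [26.3662 35.7704 80.0871]
66 29 [-42.8298 -42.1413 -31.3456] [25.3218 46.9332 83.5503]
80 35 [-42.9183 -42.1715 -30.3802] [25.7125 40.0842 76.9621]
94 33 [-43.0077 -41.9651 -31.6618] [26.1505 46.9797 80.4414]
108 35 [-42.7875 -42.0881 -29.7971] [25.1857 40.9065 83.6661]
122 31 [-43.3543 -42.32   -31.1524] [25.7128 44.1827 77.9226]
136 113 [-42.4279 -36.3264 -29.2577] [26.6919 54.7949 81.9631]
t 14.78 q [-0.6936  0.8954  1.3248  0.8973  1.773  -0.8447] p [ 0.6059 -0.0751  0.1746] F [-0.9718 -3.4304  2.9648] op 0.904
x [0.0259 0.3644 0.9309] y [ 0.9963 -0.0862  0.0061] z [ 0.0825  0.9273 -0.3652]
[[0.31, -0.01, 0.36], [0.34, -0.01, 0.33], [0.36, -0.01, 0.3], [0.39, -0.01, 0.27], [0.41, -0.01, 0.23], [0.43, -0.01, 0.2], [0.44, -0.01, 0.16], [0.46, -0.01, 0.12], [0.46, -0.01, 0.08], [0.47, -0.01, 0.04], [0.47, -0.01, 0.0], [0.47, -0.01, -0.04], [0.47, -0.01, -0.08], [0.46, -0.01, -0.12]]
[[0.0, -0.85, 0.0], [0.0, -0.85, 0.0], [0.0, -0.85, 0.0], [0.0, -0.85, 0.0], [0.0, -0.85, 0.0], [0.0, -0.85, 0.0], [0.0, -0.85, 0.0], [0.0, -0.85, 0.0], [0.0, -0.85, 0.0], [0.0, -0.85, 0.0], [0.0, -0.85, 0.0], [0.0, -0.85, 0.0], [0.0, -0.85, 0.0], [0.0, -0.85, 0.0]]
```

View pics/s4c.png

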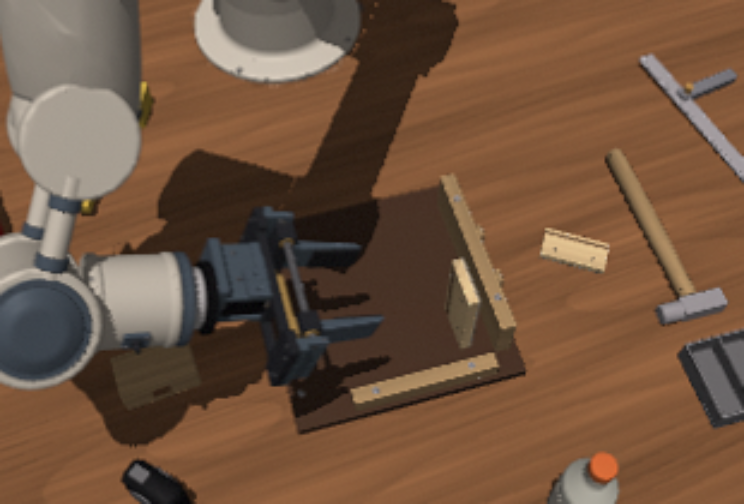

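The front stands on its own, upright, at x −43..−29 and y 26..86 in the jig. Now I'll go over the top and tip it to the right with closed fingers.

>>> carry_out(delta_pos=[[0.35,0,0.3],[0.38,0,0.28],[0.4,0,0.25],[0.4,0,0.22],[0.42,0,0.2],[0.43,0,0.17],[0.44,0,0.15]], turn=[[0,-0.85,0],[0,-0.85,0],[0,-0.85,0],[0,-0.85,0],[0,-0.85,0],[0,-0.85,0],[0,-0.85,0]], gripper=0)

```text
time_s: 15.65
tcp_pos: [0.6135, 0.009, 0.2161]
eef_rot: [0.708, 0.645, 0.215, -0.191]
ft_force: [-0.7, -0.2, -0.2]
opening: 0.165
```

>>> carry_out(delta_pos=[[0.46,0,0.08],[0.46,0,0.05],[0.46,0,0.02],[0.46,0,0],[0.46,0,0],[0.46,0,0],[0,0,0]], turn=[[0,-0.85,0],[0,-0.85,0],[0,-0.85,0],[0,-0.85,0],[0,-0.85,0],[0,-0.8,0],[0,0,0]])

```text
time_s: 16.52
tcp_pos: [0.6209, 0.0887, 0.2452]
eef_rot: [0.74, 0.672, 0.026, -0.015]
ft_force: [-0.7, -0.4, -0.2]
opening: 0.002
```

Run:
```python
from h import *
o,r=st(0); print(wj(o['tcp_pos']), np.degrees(np.arctan2(r[1,1],r[0,1])),need(jw(2,56,.115),o,r))
```

```text
t 16.52 q [0.0143 0.4577 1.321  0.0588 1.3443 0.0979] p [0.6209 0.0887 0.2452] F [-0.7085 -0.3766 -0.2329] op 0.002
x [0.0956 0.9937 0.059 ] y [ 0.9953 -0.0965  0.0124] z [ 0.0181  0.0575 -0.9982]
[ 7.1954 54.1735] -5.535861645797827 [-0.4295 -0.1128  4.3225]
```

>>> carry_out(delta_pos=[[0,0,0.9],[0,0,0.9],[0,0,0.9],[0,0,0.9],[0,0,0.7]], turn=[[0,-0.58,0],[0,0,0],[0,0,0],[0,0,0],[0,0,0]])

```text
time_s: 17.15
tcp_pos: [0.6231, 0.0859, 0.114]
eef_rot: [0.742, 0.671, 0.006, 0.004]
ft_force: [-0.6, 0.3, -0.8]
opening: 0.005
```

>>> carry_out(delta_pos=[[-0.3,0,0],[-0.3,0,0],[-0.3,0,0],[-0.3,0,0],[-0.3,0,0],[-0.3,0,0],[0,0,0]], turn=[[0,0,0],[0,0,0],[0,0,0],[0,0,0],[0,0,0],[0,0,0],[0,0,0]])

```text
time_s: 18.02
tcp_pos: [0.6175, 0.0254, 0.1156]
eef_rot: [0.743, 0.669, 0.007, 0.004]
ft_force: [-0.4, 0.6, -0.3]
opening: 0.006
```

```bash
cat >> h.py <<'E'
def front(s,lo=22,hi=36):
    W=cloud(s).reshape(-1,3); W=W[~np.isnan(W[:,0])]; D=W[:,:2]-O; j=np.c_[D@ex,D@ey,W[:,2]]*1e3
    k=(j[:,0]>-255)&(j[:,0]<3)&(j[:,1]>3)&(j[:,1]<220)&(j[:,2]>lo)&(j[:,2]<hi); print(k.sum(),cv2.minAreaRect(j[k][:,:2].astype(np.float32)),j[k].min(0),j[k].max(0))
E
python3 - <<'E'
from h import *
o,r=st(0); print(wj(o['tcp_pos']))
s=snap('scene','s5'); front(s)
cv2.imwrite('pics/s5c.png',cv2.resize(s['color'][120:330,170:480],None,fx=2.4,fy=2.4))
E
```

```text
t 18.02 q [-0.058   0.5821  1.4857  0.0051  1.059   0.0434] p [0.6175 0.0254 0.1156] F [-0.4061  0.5953 -0.2569] op 0.006
x [0.1036 0.9946 0.0051] y [ 0.9945 -0.1037  0.0146] z [ 0.015   0.0036 -0.9999]
[-56.1486  52.2009]
774 ((-85.24097442626953, 56.71089172363281), (169.45745849609375, 101.23340606689453), 1.2532703876495361) [-169.669     7.9595   22.1621] [  0.5746 109.1687  35.0216]
```

View pics/s5c.png

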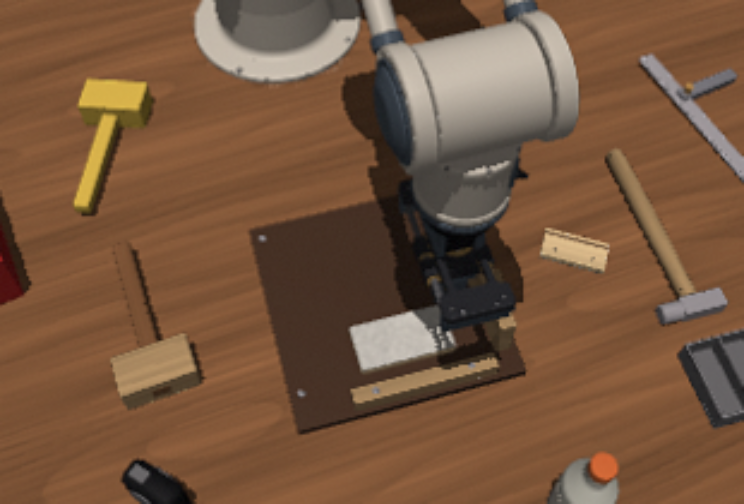

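The image shows the front lying white face up, flat on the bed at around (405,335), clear of both fences. Next is the mallet.

Run:
```python
from h import *
plan(np.array([.497,-.3243,.11]),down(-88.8),16)
```

```text
t 18.07 q [-0.0574  0.5822  1.4856  0.0052  1.059   0.0436] p [0.6175 0.0258 0.1155] F [0.05   0.0098 0.3536] op 0.006
x [0.1034 0.9946 0.0052] y [ 0.9945 -0.1034  0.0145] z [ 0.015   0.0037 -0.9999]
[[-0.75, -0.17, 0.01], [-0.76, -0.11, 0.01], [-0.77, -0.04, 0.01], [-0.77, 0.03, 0.01], [-0.76, 0.1, 0.01], [-0.75, 0.17, 0.01], [-0.73, 0.24, 0.01], [-0.71, 0.3, 0.01], [-0.68, 0.37, 0.01], [-0.64, 0.43, 0.01], [-0.6, 0.48, 0.01], [-0.56, 0.53, 0.01], [-0.51, 0.58, 0.01], [-0.45, 0.63, 0.01], [-0.39, 0.66, 0.01], [-0.33, 0.7, 0.01]]
[[0.01, -0.01, 0.9], [0.01, -0.01, 0.9], [0.01, -0.01, 0.9], [0.01, -0.01, 0.9], [0.01, -0.01, 0.9], [0.01, -0.01, 0.9], [0.01, -0.01, 0.9], [0.01, -0.01, 0.9], [0.01, -0.01, 0.9], [0.01, -0.01, 0.9], [0.01, -0.01, 0.9], [0.01, -0.01, 0.9], [0.01, -0.01, 0.9], [0.01, -0.01, 0.9], [0.01, -0.01, 0.9], [0.01, -0.01, 0.9]]
```

>>> carry_out(delta_pos=[[-0.75,-0.17,0],[-0.76,-0.11,0],[-0.77,-0.04,0],[-0.77,0.03,0],[-0.76,0.1,0],[-0.75,0.17,0],[-0.73,0.24,0],[-0.71,0.3,0]], turn=[[0,0,0.9],[0,0,0.9],[0,0,0.9],[0,0,0.9],[0,0,0.9],[0,0,0.9],[0,0,0.9],[0,0,0.9]], gripper=0.65)

```text
time_s: 19.08
tcp_pos: [0.5555, -0.149, 0.1136]
eef_rot: [0.934, 0.357, 0.008, 0.001]
ft_force: [-0.3, -0.0, -0.6]
opening: 0.651
```

>>> carry_out(delta_pos=[[-0.68,0.37,0],[-0.64,0.43,0],[-0.6,0.48,0],[-0.56,0.53,0],[-0.51,0.58,0],[-0.45,0.63,0],[-0.39,0.66,0],[-0.33,0.7,0]], turn=[[0.05,0,0.9],[0.05,0,0.9],[0,0,0.9],[0,0,0.9],[0,0,0.9],[0,0,0.9],[0,0,0.9],[0,0,0.9]])

```text
time_s: 20.08
tcp_pos: [0.4909, -0.3257, 0.1108]
eef_rot: [1.0, -0.005, 0.005, -0.007]
ft_force: [0.6, 0.4, 0.7]
opening: 0.652
```

Run:
```python
from h import *
plan(np.array([.497,-.3243,.05]),down(-88.8),3)
s=snap('wrist'); W=cloud(s).reshape(-1,3); m=(W[:,2]>.02)&(W[:,2]<.042)&(abs(W[:,1]+.324)<.035)&(W[:,0]>.3)&(W[:,0]<.50)
for x in np.arange(.34,.5,.02):
    q=W[m&(abs(W[:,0]-x)<.01)]
    if len(q)>5: print(round(x,2),len(q),np.percentile(q[:,1],[3,50,97]),np.median(q[:,2]))
```

```text
t 20.07 q [-0.6972  0.5597  1.5516  0.0196  1.0312  0.8741] p [ 0.4909 -0.3257  0.1108] F [0.6454 0.4061 0.6701] op 0.652
x [ 0.9999 -0.0107  0.0099] y [-0.0105 -0.9999 -0.0136] z [ 0.0101  0.0135 -0.9999]
[[0.06, -0.01, 0.68], [0.06, -0.01, 0.68], [0.07, -0.01, 0.68]]
[[-0.04, -0.03, -0.11], [-0.04, -0.03, -0.11], [-0.04, -0.03, -0.11]]
0.38 28 [-0.3396 -0.3293 -0.317 ] 0.03285313626116647
0.4 451 [-0.3396 -0.3279 -0.3163] 0.033282176824260074
0.42 163 [-0.3387 -0.328  -0.3165] 0.03334790824919534
0.44 106 [-0.3385 -0.3269 -0.3152] 0.033090252207047643
0.46 534 [-0.3385 -0.3274 -0.3156] 0.03314714849447992
0.48 556 [-0.3376 -0.3267 -0.3151] 0.033241959328763185
```

>>> carry_out(delta_pos=[[0.19,0,0.7],[0,0,0.9],[0,0,0.9],[0,0,0.6],[0,0,0.2],[0,0,0]], turn=[[-0.12,-0.1,-0.33],[0,0,0],[0,0,0],[0,0,0],[0,0,0],[0,0,0]])

```text
time_s: 20.88
tcp_pos: [0.4984, -0.3273, 0.0098]
eef_rot: [1.0, 0.01, 0.001, 0.0]
ft_force: [-0.4, -1.1, 0.6]
opening: 0.651
```

Run:
```python
from h import *
plan(np.array([.497,-.325,.0085]),down(-88.8),1)
```

```text
t 20.88 q [-0.6814  0.71    1.6032  0.0007  0.8263  0.8683] p [ 0.4984 -0.3273  0.0098] F [-0.3863 -1.0907  0.6212] op 0.651
x [0.9998 0.0206 0.0019] y [ 0.0206 -0.9998  0.0009] z [ 0.0019 -0.0009 -1.    ]
[[-0.05, -0.08, 0.04]]
[[0.01, -0.02, -0.0]]
```

>>> carry_out(delta_pos=[[0,0,0],[0,0,0],[0,0,0],[0,0,0],[0,0,-0.3],[0,0,-0.7],[0,0,-0.9],[0,0,0]], turn=[[0,0,0],[0,0,0],[0,0,0],[0,0,0],[0,0,0],[0,0,0],[0,0,0],[0,0,0]], gripper=0)

```text
time_s: 21.88
tcp_pos: [0.4989, -0.3276, 0.0715]
eef_rot: [1.0, 0.01, 0.002, 0.001]
ft_force: [-0.3, 0.0, -1.9]
opening: 0.264
```

Run:
```python
from h import *
o,r=st(0)
s=snap('top','t6')
W=cloud(s); c=s['color'].astype(int); g=(c.min(2)>120)&(c.max(2)-c.min(2)<40)
D=W[...,:2]-O; jx=D@ex*1e3; jy=D@ey*1e3
m=g&(jx>-255)&(jx<-3)&(jy>3)&(jy<250)&(W[...,2]>.02)&(W[...,2]<.04)
v,u=np.nonzero(m); p=pts(s,np.c_[u,v],.029); print(m.sum(),cv2.minAreaRect(np.array([wj(a) for a in p],np.float32)), W[m][:,2].mean())
# mallet hang
m=(W[...,2]>.05)&(W[...,2]<.16)&(W[...,0]>.53)&(W[...,0]<.62)&(W[...,1]<-.25)&(W[...,1]>-.4)
print(m.sum(),[ (round(x,2),np.median(W[m&(abs(W[...,0]-x)<.01)][:,2]).round(4)) for x in(.54,.56,.57)],[ (y,np.median(W[m&(abs(W[...,1]-y)<.01)][:,2]).round(4)) for y in(-.36,-.32,-.29)])
```

```text
t 21.88 q [-0.6813  0.6196  1.567   0.0006  0.9505  0.8682] p [ 0.4989 -0.3276  0.0715] F [-0.3359  0.0391 -1.8618] op 0.264
x [0.9998 0.0209 0.0038] y [ 0.0209 -0.9998  0.0025] z [ 0.0038 -0.0025 -1.    ]
74 ((-49.179195404052734, 45.22799301147461), (51.902198791503906, 18.967945098876953), 66.9525146484375) 0.028109970743594438
0 [(0.54, np.float64(nan)), (0.56, np.float64(nan)), (0.57, np.float64(nan))] [(-0.36, np.float64(nan)), (-0.32, np.float64(nan)), (-0.29, np.float64(nan))]
  return _methods._mean(a, axis=axis, dtype=dtype,
  ret = ret.dtype.type(ret / rcount)
```

```bash
cat >> h.py <<'E'
def white(s):
    W=cloud(s); c=s['color'].astype(int); g=(c.max(2)-c.min(2)<45)&(c.min(2)>90)
    D=W[...,:2]-O; jx=D@ex*1e3; jy=D@ey*1e3
    m=g&(jx>-255)&(jx<3)&(jy>-3)&(jy<250)&(W[...,2]>.022)&(W[...,2]<.036)
    n,l,stt,_=cv2.connectedComponentsWithStats(m.astype(np.uint8)); i=1+np.argmax(stt[1:,4]); v,u=np.nonzero(l==i)
    j=np.array([wj(a) for a in pts(s,np.c_[u,v],.029)],np.float32); print('white',len(j),cv2.minAreaRect(j),j.min(0),j.max(0),'z',W[l==i][:,2].mean())
    return stt[i]
E
python3 - <<'E'
from h import *
s=snap('scene','s6'); print(white(s))
W=cloud(s); m=(W[...,2]>.05)&(W[...,2]<.125)&(W[...,0]>.52)&(W[...,0]<.62)&(W[...,1]<-.25)&(W[...,1]>-.4)
q=W[m]; print(len(q)); 
t=q[q[:,2]>.095]; A=np.c_[t[:,:2]-t[:,:2].mean(0),np.ones(len(t))]; print('head top plane slope',np.linalg.lstsq(A,t[:,2],rcond=None)[0],t.min(0),t.max(0), cv2.minAreaRect(t[:,:2].astype(np.float32)*1000))
E
```

```text
white 769 ((-109.44824981689453, 54.01845932006836), (62.48552322387695, 120.69770050048828), 89.88310241699219) [-169.7896     22.788101] [-49.153492  85.35607 ] z 0.02812742331911468
[315 247  45  27 769]
855
head top plane slope [-0.02887039 -0.00138242  0.10328247] [ 0.52008499 -0.37428944  0.09506612] [ 0.57574859 -0.27756717  0.10947937] ((547.738037109375, -325.9888916015625), (55.16364288330078, 96.14327239990234), 0.9527343511581421)
```

The mallet is gripped (24 mm). The front measures x −170..−49 and y 23..85 in the jig, lying square. Now I'll carry the mallet to the near side.

Run:
```python
from h import *
plan(jw(-109,190,.075),down(-94.9),11)
```

```text
t 21.98 q [-0.6813  0.6223  1.5689  0.0006  0.9491  0.8682] p [ 0.4979 -0.3267  0.0695] F [-0.4397  0.5017 -2.2963] op 0.264
x [0.9998 0.0209 0.0013] y [ 0.0209 -0.9998  0.0004] z [ 0.0013 -0.0004 -1.    ]
[[-0.05, -0.94, -0.02], [-0.06, -0.94, -0.02], [-0.07, -0.94, -0.02], [-0.07, -0.94, -0.02], [-0.08, -0.94, -0.02], [-0.09, -0.94, -0.02], [-0.1, -0.94, -0.02], [-0.11, -0.94, -0.02], [-0.12, -0.94, -0.02], [-0.13, -0.94, -0.02], [-0.14, -0.94, -0.02]]
[[0.0, -0.0, 0.1], [0.0, -0.0, 0.1], [0.0, -0.0, 0.1], [0.0, -0.0, 0.1], [0.0, -0.0, 0.1], [0.0, -0.0, 0.1], [0.0, -0.0, 0.1], [0.0, -0.0, 0.1], [0.0, -0.0, 0.1], [0.0, -0.0, 0.1], [0.0, -0.0, 0.1]]
```

>>> carry_out(delta_pos=[[-0.05,-0.6,-0.1],[-0.06,-0.94,-0.1],[-0.07,-0.94,0],[-0.07,-0.94,0],[-0.08,-0.94,0],[-0.09,-0.94,0]], turn=[[0,0,0.1],[0,0,0.1],[0,0,0.1],[0,0,0.1],[0,0,0.1],[0,0,0.1]])

```text
time_s: 22.72
tcp_pos: [0.4818, -0.1583, 0.0716]
eef_rot: [1.0, -0.023, -0.003, -0.002]
ft_force: [0.9, 0.2, -1.8]
opening: 0.262
```

>>> carry_out(delta_pos=[[-0.1,-0.94,0],[-0.11,-0.94,0],[-0.12,-0.94,0],[-0.13,-0.94,0],[-0.14,-0.94,0],[0,-0.3,0],[0,0,0]], turn=[[0,0,0.1],[0,0,0.1],[0,0,0.1],[0,0,0.1],[0,0,0.1],[0,0,0],[0,0,0]])

```text
time_s: 23.6
tcp_pos: [0.4661, 0.0043, 0.0692]
eef_rot: [0.999, -0.047, -0.008, -0.003]
ft_force: [0.3, -0.2, -1.4]
opening: 0.262
```

Run:
```python
from h import *
plan(jw(-109,185,.031),down(-94.9),3)
```

```text
t 23.6 q [-0.1233  0.4998  1.8746  0.0079  0.7841  1.5367] p [0.4661 0.0043 0.0692] F [ 0.3309 -0.1908 -1.3605] op 0.262
x [ 0.9954 -0.0946 -0.0167] y [-0.0947 -0.9955 -0.006 ] z [-0.0161  0.0076 -0.9998]
[[0.19, 0.21, 0.42], [0.19, 0.21, 0.42], [0.18, 0.21, 0.42]]
[[-0.02, 0.06, -0.03], [-0.02, 0.06, -0.03], [-0.02, 0.06, -0.03]]
```

>>> carry_out(delta_pos=[[0.19,0.21,0.3],[0.19,0.21,0.4],[0.1,0.2,0.4],[0,0,0.1],[0,0,0]], turn=[[0,0.25,-0.04],[0,0.15,-0.04],[0,0,0],[0,0,0],[0,0,0]])

```text
time_s: 24.22
tcp_pos: [0.4792, -0.0185, 0.0315]
eef_rot: [0.999, -0.044, 0.012, -0.002]
ft_force: [-0.4, 0.3, -2.1]
opening: 0.26
```

Run:
```python
from h import *
o,r=st(0); print(wj(o['tcp_pos'])); plan(jw(-109,137,.031),R.from_matrix(r),6)
s=snap('scene','s7'); white(s)
cv2.imwrite('pics/s7c.png',cv2.resize(s['color'][170:320,230:430],None,fx=4,fy=4,interpolation=cv2.INTER_CUBIC))
```

```text
t 24.23 q [-0.1687  0.5703  1.904   0.0124  0.6446  1.4811] p [ 0.4792 -0.0185  0.0315] F [-0.4337  0.2904 -2.1445] op 0.26
x [ 0.9958 -0.0888  0.0232] y [-0.0887 -0.996  -0.0056] z [ 0.0236  0.0035 -0.9997]
[-111.7043  186.2692]
t 24.23 q [-0.1687  0.5703  1.904   0.0124  0.6446  1.4811] p [ 0.4792 -0.0185  0.0315] F [-0.4337  0.2904 -2.1445] op 0.26
x [ 0.9958 -0.0888  0.0232] y [-0.0887 -0.996  -0.0056] z [ 0.0236  0.0035 -0.9997]
[[0.27, -0.02, 0.01], [0.27, -0.02, 0.01], [0.27, -0.02, 0.01], [0.27, -0.02, 0.01], [0.27, -0.02, 0.01], [0.27, -0.02, 0.01]]
[[0.0, 0.0, 0.0], [0.0, 0.0, 0.0], [0.0, 0.0, 0.0], [0.0, 0.0, 0.0], [0.0, 0.0, 0.0], [0.0, 0.0, 0.0]]
white 767 ((-109.44947814941406, 54.45988464355469), (61.6115608215332, 120.69232940673828), 89.89334106445312) [-169.7896   23.6933] [-49.1535  85.3561] z 0.028240764070086858
```

View pics/s7c.png

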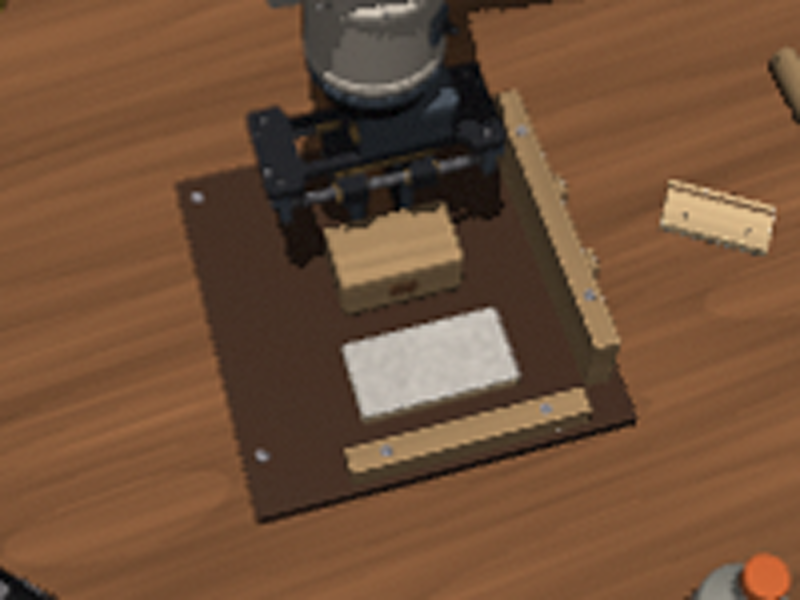

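The mallet head at (400,270) faces the front's near long edge, with the front at (430,363). Pushing gently toward the side fence.

>>> carry_out(delta_pos=[[0.27,-0.02,0],[0.27,-0.02,0],[0.27,-0.02,0],[0.2,-0.02,0],[0.15,0,0],[0.15,0,0],[0.12,0,0],[0,0,0]], turn=[[0,0,0],[0,0,0],[0,0,0],[0,0,0],[0,0,0],[0,0,0],[0,0,0],[0,0,0]])

```text
time_s: 25.28
tcp_pos: [0.5259, -0.0195, 0.0335]
eef_rot: [0.999, -0.044, 0.012, -0.002]
ft_force: [0.1, -0.3, -1.6]
opening: 0.26
```

Run:
```python
from h import *
o,r=st(0); print(wj(o['tcp_pos'])); white(snap('scene','s8'))
```

```text
t 25.27 q [-0.1554  0.6036  1.7893  0.0108  0.7244  1.4953] p [ 0.5259 -0.0195  0.0335] F [ 0.1014 -0.2846 -1.5558] op 0.26
x [ 0.9958 -0.0879  0.0247] y [-0.0878 -0.9961 -0.0055] z [ 0.0251  0.0033 -0.9997]
[-108.7485  139.5835]
white 756 ((-108.86302947998047, 35.03633499145508), (120.07566833496094, 60.045753479003906), 0.36413127183914185) [-168.9433    5.1489] [-48.6692  65.1993] z 0.028266785066998836
```

>>> carry_out(delta_pos=[[0.06,0,0.02],[0.06,0,0],[0.05,0,0],[0,0,0]], turn=[[0,0,0],[0,0,0],[0,0,0],[0,0,0]])

```text
time_s: 25.82
tcp_pos: [0.5292, -0.0198, 0.0327]
eef_rot: [0.999, -0.044, 0.011, -0.002]
ft_force: [-0.6, -0.5, -3.3]
opening: 0.263
```

>>> carry_out(delta_pos=[[0.05,0,0],[0.05,0,0]], turn=[[0,0,0],[0,0,0]])

```text
time_s: 26.08
tcp_pos: [0.5294, -0.0197, 0.0323]
eef_rot: [0.999, -0.044, 0.008, -0.003]
ft_force: [-8.5, 0.1, 2.0]
opening: 0.26
```

>>> carry_out(delta_pos=[[-0.3,0,0],[-0.5,0.3,-0.1],[0,0.9,0],[0,0.9,0],[0,0.9,0],[0,0.9,0],[0,0.5,0],[0,0,0]], turn=[[0,0,0],[0,0,0],[0,0,0],[0,0,0],[0,0,0],[0,0,0],[0,0,0],[0,0,0]])

```text
time_s: 27.08
tcp_pos: [0.4885, -0.1543, 0.0358]
eef_rot: [0.999, -0.044, 0.01, -0.002]
ft_force: [-0.4, -0.5, -2.6]
opening: 0.258
```

Run:
```python
from h import *
o,r=st(0); print(wj(o['tcp_pos'])); plan(jw(-236,86,.033),down(-94.9,1.3),4)
s=snap('scene','s9'); white(s)
W=cloud(s); D=W[...,:2]-O; jx=D@ex*1e3; jy=D@ey*1e3
t=wj(o['tcp_pos']); m=(W[...,2]>.055)&(W[...,2]<.075)&(abs(jx-t[0])<60)&(jy-t[1]<-18)&(jy-t[1]>-85)
q=np.c_[jx[m],jy[m]].astype(np.float32); print(len(q),cv2.minAreaRect(q)); z=W[m][:,2]; print(np.linalg.lstsq(np.c_[q-q.mean(0),np.ones(len(q))],z*1e3,rcond=None)[0])
```

```text
t 27.07 q [-0.4303  0.5901  1.8158  0.0169  0.7197  1.2155] p [ 0.4885 -0.1543  0.0358] F [-0.3679 -0.4919 -2.5805] op 0.258
x [ 0.996  -0.0875  0.019 ] y [-0.0875 -0.9962 -0.0051] z [ 0.0193  0.0034 -0.9998]
[-246.2176  165.3587]
t 27.07 q [-0.4303  0.5901  1.8158  0.0169  0.7197  1.2155] p [ 0.4885 -0.1543  0.0358] F [-0.3679 -0.4919 -2.5805] op 0.258
x [ 0.996  -0.0875  0.019 ] y [-0.0875 -0.9962 -0.0051] z [ 0.0193  0.0034 -0.9998]
[[0.66, -0.09, 0.04], [0.66, -0.09, 0.04], [0.66, -0.09, 0.04], [0.66, -0.09, 0.04]]
[[-0.01, 0.01, -0.01], [-0.01, 0.01, -0.01], [-0.01, 0.01, -0.01], [-0.01, 0.01, -0.01]]
white 720 ((-109.08572387695312, 33.48738479614258), (120.69923400878906, 56.544334411621094), 0.16750657558441162) [-169.3817    5.1097] [-48.6692  61.8951] z 0.028224225196011008
601 ((-248.18310546875, 118.25335693359375), (95.12236022949219, 56.71137237548828), 0.4407080411911011)
[ 0.005   0.0665 69.033 ]
```

>>> carry_out(delta_pos=[[0.66,-0.05,0.05],[0.66,-0.05,0.05],[0.66,-0.05,0.05],[0.62,0,0.05],[0,0,0]], turn=[[0,0,0],[0,0,0],[0,0,0],[0,0,0],[0,0,0]])

```text
time_s: 27.75
tcp_pos: [0.5674, -0.1505, 0.0309]
eef_rot: [0.999, -0.042, 0.008, -0.003]
ft_force: [1.2, 0.1, -2.5]
opening: 0.263
```

Run:
```python
from h import *
o,r=st(0); print(wj(o['tcp_pos'])); plan(jw(-172,86,.033),down(-94.9,1.3),4)
```

```text
t 27.75 q [-0.3676  0.6652  1.6283  0.0147  0.8342  1.2768] p [ 0.5674 -0.1505  0.0309] F [ 1.1601  0.1376 -2.5063] op 0.263
x [ 0.9964 -0.0833  0.0164] y [-0.0833 -0.9965 -0.0066] z [ 0.0169  0.0052 -0.9998]
[-235.6792   87.0758]
t 27.75 q [-0.3676  0.6652  1.6283  0.0147  0.8342  1.2768] p [ 0.5674 -0.1505  0.0309] F [ 1.1601  0.1376 -2.5063] op 0.263
x [ 0.9964 -0.0833  0.0164] y [-0.0833 -0.9965 -0.0066] z [ 0.0169  0.0052 -0.9998]
[[0.01, -0.53, -0.01], [0.01, -0.53, -0.01], [0.01, -0.53, -0.02], [0.01, -0.53, -0.02]]
[[-0.02, 0.02, 0.01], [-0.02, 0.02, 0.01], [-0.02, 0.02, 0.01], [-0.02, 0.02, 0.01]]
```

>>> carry_out(delta_pos=[[0,-0.45,0],[0,-0.3,0],[0,-0.3,0],[0,-0.3,0],[0,-0.3,0],[0,-0.25,0],[0,-0.15,0],[0,0,0]], turn=[[0,0,0],[0,0,0],[0,0,0],[0,0,0],[0,0,0],[0,0,0],[0,0,0],[0,0,0]])

```text
time_s: 28.75
tcp_pos: [0.5701, -0.0829, 0.0313]
eef_rot: [0.999, -0.041, 0.007, -0.003]
ft_force: [0.9, -0.8, -2.1]
opening: 0.26
```

Run:
```python
from h import *
o,r=st(0); print(wj(o['tcp_pos'])); s=snap('scene','s10'); white(s)
```

```text
t 28.75 q [-0.2539  0.6548  1.6548  0.0129  0.8195  1.3902] p [ 0.5701 -0.0829  0.0313] F [ 0.879  -0.7524 -2.1388] op 0.26
x [ 0.9965 -0.0821  0.014 ] y [-0.082  -0.9966 -0.0072] z [ 0.0145  0.006  -0.9999]
[-168.1358   90.1678]
white 711 ((-61.075496673583984, 34.696258544921875), (58.337703704833984, 121.28926086425781), 89.24076843261719) [-122.0321    4.7692] [-0.7018 63.5144] z 0.02824872120352579
```

>>> carry_out(delta_pos=[[0,-0.06,0],[0,-0.06,0],[0,0,0]], turn=[[0,0,0],[0,0,0],[0,0,0]])

```text
time_s: 29.18
tcp_pos: [0.5699, -0.083, 0.0316]
eef_rot: [0.999, -0.042, 0.007, -0.001]
ft_force: [0.2, 0.4, -1.7]
opening: 0.262
```

>>> carry_out(delta_pos=[[0,-0.06,0],[0,-0.05,0]], turn=[[0,0,0],[0,0,0]])

```text
time_s: 29.42
tcp_pos: [0.5699, -0.0822, 0.0319]
eef_rot: [0.999, -0.042, 0.007, 0.0]
ft_force: [-5.4, -17.6, 1.6]
opening: 0.263
```

>>> carry_out(delta_pos=[[0,0.3,0],[-0.2,0.4,0],[-0.9,0,0],[-0.9,0,0],[-0.8,0,0],[0,0,0]], turn=[[0,0,0],[0,0,-0.1],[0,0,0],[0,0,0],[0,0,0],[0,0,0]])

```text
time_s: 30.18
tcp_pos: [0.4804, -0.0993, 0.0305]
eef_rot: [0.999, -0.037, 0.007, -0.0]
ft_force: [0.8, -0.6, -1.6]
opening: 0.265
```

Run:
```python
from h import *
o,r=st(0); print(wj(o['tcp_pos'])); plan(jw(-66,166,.032),down(-94.9,1.3),5)
s=snap('scene','s11'); print(white(s))
```

```text
t 30.18 q [-0.3291  0.5832  1.8692  0.0074  0.6762  1.3091] p [ 0.4804 -0.0993  0.0305] F [ 0.8064 -0.5964 -1.6083] op 0.265
x [ 0.9972 -0.073   0.0137] y [-0.073  -0.9973 -0.0012] z [ 0.0138  0.0002 -0.9999]
[-192.1436  178.1695]
t 30.18 q [-0.3291  0.5832  1.8692  0.0074  0.6762  1.3091] p [ 0.4804 -0.0993  0.0305] F [ 0.8064 -0.5964 -1.6083] op 0.265
x [ 0.9972 -0.073   0.0137] y [-0.073  -0.9973 -0.0012] z [ 0.0138  0.0002 -0.9999]
[[0.09, -0.84, -0.01], [0.09, -0.84, -0.01], [0.09, -0.84, -0.01], [0.09, -0.84, -0.01], [0.08, -0.84, -0.01]]
[[-0.0, 0.02, 0.02], [-0.0, 0.02, 0.02], [-0.0, 0.02, 0.02], [-0.0, 0.02, 0.02], [-0.0, 0.02, 0.02]]
white 739 ((-61.23492431640625, 34.31667709350586), (58.34829330444336, 122.75704193115234), 89.62653350830078) [-122.438     4.7692] [ 0.2546 63.7772] z 0.028091882732381012
[332 249  45  27 739]
```

>>> carry_out(delta_pos=[[0.09,-0.84,0],[0.09,-0.84,0],[0.09,-0.84,0],[0.09,-0.84,0],[0.08,-0.8,0],[0,0,0]], turn=[[0,0.02,0.02],[0,0.02,0.02],[0,0.02,0.02],[0,0.02,0.02],[0,0.02,0.02],[0,0,0]])

```text
time_s: 30.98
tcp_pos: [0.5119, 0.0255, 0.0316]
eef_rot: [0.999, -0.042, 0.017, 0.0]
ft_force: [-0.6, -0.4, -1.7]
opening: 0.26
```

Run:
```python
from h import *
o,r=st(0); print(wj(o['tcp_pos'])); plan(jw(-66,142,.032),down(-94.9,1.3),4)
s=snap('scene','s12'); white(s)
cv2.imwrite('pics/s12c.png',cv2.resize(s['color'][180:320,260:410],None,fx=4,fy=4,interpolation=cv2.INTER_CUBIC))
```

```text
t 30.98 q [-0.0672  0.5934  1.8314  0.0008  0.6837  1.5869] p [0.5119 0.0255 0.0316] F [-0.6046 -0.3929 -1.7446] op 0.26
x [ 0.9959 -0.0838  0.0331] y [-0.0838 -0.9965 -0.0011] z [ 0.0331 -0.0017 -0.9995]
[-65.1035 157.3829]
t 30.98 q [-0.0672  0.5934  1.8314  0.0008  0.6837  1.5869] p [0.5119 0.0255 0.0316] F [-0.6046 -0.3929 -1.7446] op 0.26
x [ 0.9959 -0.0838  0.0331] y [-0.0838 -0.9965 -0.0011] z [ 0.0331 -0.0017 -0.9995]
[[0.13, 0.01, 0.0], [0.13, 0.01, 0.0], [0.13, 0.01, 0.0], [0.13, 0.01, 0.0]]
[[-0.0, -0.03, 0.0], [-0.0, -0.03, 0.0], [-0.0, -0.03, 0.0], [-0.0, -0.03, 0.0]]
white 737 ((-61.519649505615234, 34.19865036010742), (58.56045913696289, 121.85144805908203), 89.69374084472656) [-122.355     4.7692] [-0.7018 63.7155] z 0.028263663702981338
```

View pics/s12c.png

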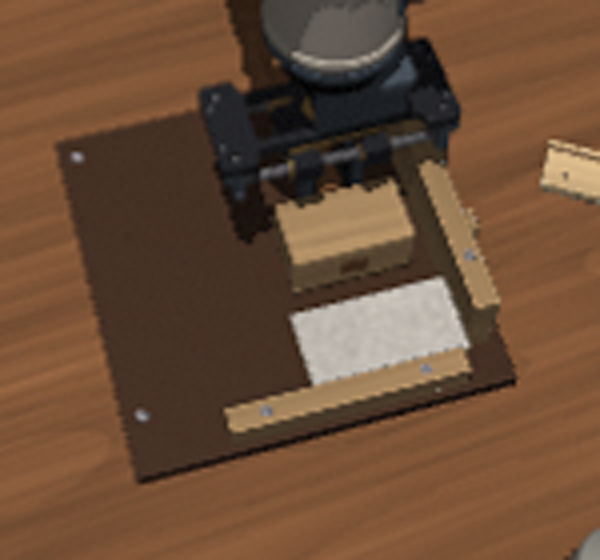

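The front at (380,325) is at the corner, with the mallet head behind it. One more squaring push against the side fence.

>>> carry_out(delta_pos=[[0.2,0,0],[0.2,0,0],[0.15,0,0],[0.06,0,0],[0.06,0,0],[0,0,0]], turn=[[0,0,0],[0,0,0],[0,0,0],[0,0,0],[0,0,0],[0,0,0]])

```text
time_s: 31.78
tcp_pos: [0.5325, 0.0208, 0.032]
eef_rot: [0.999, -0.043, 0.015, 0.0]
ft_force: [0.2, -0.1, -2.2]
opening: 0.26
```

>>> carry_out(delta_pos=[[0.06,0,0],[0.06,0,0]], turn=[[0,0,0],[0,0,0]])

```text
time_s: 32.02
tcp_pos: [0.5327, 0.0208, 0.0316]
eef_rot: [0.999, -0.043, 0.012, 0.0]
ft_force: [-9.2, 0.2, 2.6]
opening: 0.264
```

Run:
```python
from h import *
o,r=st(0); print(wj(o['tcp_pos'])); s=snap('scene','s13'); white(s)
```

```text
t 32.02 q [-0.0734  0.6129  1.773   0.0008  0.7311  1.5834] p [0.5327 0.0208 0.0316] F [-9.2257  0.1751  2.596 ] op 0.264
x [ 0.996  -0.0865  0.0245] y [-0.0865 -0.9963 -0.0009] z [ 0.0245 -0.0013 -0.9997]
[-67.9959 136.2418]
white 716 ((-61.9308967590332, 33.92289733886719), (60.25144577026367, 122.34138488769531), 87.31290435791016) [-122.355     0.9666] [-1.3111 62.4738] z 0.02816046410030765
```

Contact at the side fence is confirmed at 9 N, at the same TCP y as before. One last short nudge on the end toward the tall fence, with a slight bias toward the side fence.

>>> carry_out(delta_pos=[[-0.3,0,0],[-0.7,0.2,0],[0,0.9,0],[0,0.9,0],[0,0.9,0],[0,0.9,0],[0,0.4,0],[0,0,0]], turn=[[0,0,0],[0,0,0],[0,0,0],[0,0,0],[0,0,0],[0,0,0],[0,0,0],[0,0,0]])

```text
time_s: 33.08
tcp_pos: [0.4899, -0.1047, 0.0313]
eef_rot: [0.999, -0.043, 0.014, 0.0]
ft_force: [-0.4, 0.4, -1.8]
opening: 0.262
```

Run:
```python
from h import *
o,r=st(0); print(wj(o['tcp_pos'])); plan(jw(-186,86,.032),down(-94.9,1.3),4)
s=snap('scene','s14'); white(s)
```

```text
t 33.08 q [-0.3351  0.586   1.8558  0.0119  0.6723  1.3117] p [ 0.4899 -0.1047  0.0313] F [-0.4408  0.3848 -1.7753] op 0.262
x [ 0.996  -0.0851  0.0285] y [-0.0851 -0.9964 -0.0004] z [ 0.0284 -0.0021 -0.9996]
[-196.7058  168.1571]
t 33.08 q [-0.3351  0.586   1.8558  0.0119  0.6723  1.3117] p [ 0.4899 -0.1047  0.0313] F [-0.4408  0.3848 -1.7753] op 0.262
x [ 0.996  -0.0851  0.0285] y [-0.0851 -0.9964 -0.0004] z [ 0.0284 -0.0021 -0.9996]
[[0.68, -0.09, 0.01], [0.68, -0.09, 0.01], [0.68, -0.09, 0.01], [0.68, -0.09, 0.01]]
[[-0.0, -0.01, 0.0], [-0.0, -0.01, 0.0], [-0.0, -0.01, 0.0], [-0.0, -0.01, 0.0]]
white 714 ((-61.91788864135742, 32.65574264526367), (60.342987060546875, 121.777099609375), 88.55040740966797) [-122.355     0.9666] [-0.3608 61.74  ] z 0.028216772599722204
```

>>> carry_out(delta_pos=[[0.68,0,0.02],[0.68,0,0.02],[0.68,0,0.02],[0.65,0,0],[0,0,0]], turn=[[0,0,0],[0,0,0],[0,0,0],[0,0,0],[0,0,0]])

```text
time_s: 33.75
tcp_pos: [0.5719, -0.1054, 0.0314]
eef_rot: [0.999, -0.04, 0.013, -0.0]
ft_force: [0.5, 0.9, -2.1]
opening: 0.26
```

Run:
```python
from h import *
o,r=st(0); print(wj(o['tcp_pos'])); plan(jw(-168,86,.032),down(-94.9,1.3),3)
```

```text
t 33.75 q [-0.289   0.6555  1.6526  0.0095  0.8078  1.3558] p [ 0.5719 -0.1054  0.0314] F [ 0.5039  0.9062 -2.0996] op 0.26
x [ 0.9964 -0.0804  0.0266] y [-0.0804 -0.9968 -0.0014] z [ 0.0266 -0.0008 -0.9996]
[-190.3273   86.5015]
t 33.75 q [-0.289   0.6555  1.6526  0.0095  0.8078  1.3558] p [ 0.5719 -0.1054  0.0314] F [ 0.5039  0.9062 -2.0996] op 0.26
x [ 0.9964 -0.0804  0.0266] y [-0.0804 -0.9968 -0.0014] z [ 0.0266 -0.0008 -0.9996]
[[0.01, -0.25, -0.01], [0.01, -0.25, -0.01], [0.01, -0.25, -0.01]]
[[-0.01, -0.01, 0.02], [-0.01, -0.01, 0.02], [-0.01, -0.01, 0.02]]
```

>>> carry_out(delta_pos=[[0.01,-0.25,0],[0.01,-0.25,0],[0.02,-0.12,0],[0.02,-0.06,0],[0.02,-0.06,0],[0.01,0,0]], turn=[[0,0,0],[0,0,0],[0,0,0],[0,0,0],[0,0,0],[0,0,0]])

```text
time_s: 34.5
tcp_pos: [0.5725, -0.0831, 0.0315]
eef_rot: [0.999, -0.04, 0.011, 0.002]
ft_force: [0.2, -0.2, -0.3]
opening: 0.262
```

>>> carry_out(delta_pos=[[0.03,-0.06,0],[0.02,-0.06,0]], turn=[[0,0,0],[0,0,0]])

```text
time_s: 34.75
tcp_pos: [0.5726, -0.0824, 0.0317]
eef_rot: [0.999, -0.04, 0.01, 0.003]
ft_force: [-9.4, -22.6, 3.2]
opening: 0.264
```

Run:
```python
from h import *
o,r=st(0); print(wj(o['tcp_pos']))
```

```text
t 34.75 q [-0.2445  0.6543  1.6545 -0.0035  0.8124  1.4088] p [ 0.5726 -0.0824  0.0317] F [ -9.4072 -22.5522   3.2088] op 0.264
x [ 0.9966 -0.08    0.0197] y [-0.0801 -0.9968  0.0058] z [ 0.0192 -0.0074 -0.9998]
[-167.3618   87.7657]
```

Final contact shows −22.6 N at the tall fence and −9.4 N toward the side fence at the same time. Now I'll back off and take the mallet to its spot on the bench.

>>> carry_out(delta_pos=[[0,0.3,0],[0,0.6,0],[0,0.8,-0.6],[0,0.8,-0.8],[0,0,0]], turn=[[0,0,0],[0,0,0],[0,0,0],[0,0,0],[0,0,0]])

```text
time_s: 35.38
tcp_pos: [0.5652, -0.1615, 0.075]
eef_rot: [0.999, -0.04, 0.01, 0.003]
ft_force: [0.2, 0.4, -1.8]
opening: 0.259
```

Run:
```python
from h import *
plan(np.array([.490,-.327,.075]),down(-90,0.5),7)
s=snap('scene','s15'); white(s)
```

```text
t 35.38 q [-0.3803  0.5992  1.6021  0.0009  0.9199  1.2705] p [ 0.5652 -0.1615  0.075 ] F [ 0.2451  0.4447 -1.831 ] op 0.259
x [ 0.9966 -0.0803  0.0197] y [-0.0804 -0.9967  0.0053] z [ 0.0192 -0.0069 -0.9998]
[[-0.29, 0.81, -0.0], [-0.3, 0.81, -0.0], [-0.31, 0.81, -0.0], [-0.32, 0.8, -0.0], [-0.33, 0.8, -0.0], [-0.34, 0.8, -0.0], [-0.35, 0.79, -0.0]]
[[0.01, -0.02, -0.11], [0.01, -0.02, -0.11], [0.01, -0.02, -0.11], [0.01, -0.02, -0.11], [0.01, -0.02, -0.11], [0.01, -0.02, -0.11], [0.01, -0.02, -0.11]]
white 714 ((-61.52564239501953, 32.66393280029297), (60.33924102783203, 122.572265625), 88.53131866455078) [-122.355     0.9666] [ 0.2546 61.9685] z 0.0282455066637808
```

>>> carry_out(delta_pos=[[-0.3,0.8,0],[-0.3,0.8,0],[-0.3,0.8,0],[-0.32,0.8,0],[-0.33,0.8,0],[-0.34,0.8,0],[-0.35,0.6,0],[0,0,0]], turn=[[0,0,-0.1],[0,0,-0.1],[0,0,-0.1],[0,0,-0.1],[0,0,-0.1],[0,0,-0.1],[0,0,-0.1],[0,0,0]])

```text
time_s: 36.42
tcp_pos: [0.4846, -0.3184, 0.0665]
eef_rot: [1.0, -0.002, 0.005, -0.001]
ft_force: [-0.3, 0.4, -2.7]
opening: 0.262
```

>>> carry_out(delta_pos=[[0,0,0.6],[0,0,0.7],[0,0,0.4],[0,0,0.15],[0,0,0]], turn=[[0,0,0],[0,0,0],[0,0,0],[0,0,0],[0,0,0]])

```text
time_s: 37.05
tcp_pos: [0.4859, -0.3152, 0.009]
eef_rot: [1.0, -0.001, 0.004, -0.001]
ft_force: [0.1, -0.1, -1.5]
opening: 0.261
```

Run:
```python
from h import *
o,r=st(0)
```

```text
t 37.05 q [-0.6831  0.6949  1.6518  0.0103  0.7895  0.8829] p [ 0.4859 -0.3152  0.009 ] F [ 0.0757 -0.0557 -1.5157] op 0.261
x [ 1.     -0.0025  0.0089] y [-0.0025 -1.     -0.0023] z [ 0.0089  0.0022 -1.    ]
```

>>> carry_out(delta_pos=[[0,0,0.06],[0,0,0]], turn=[[0,0,0],[0,0,0]])

```text
time_s: 37.3
tcp_pos: [0.4862, -0.315, 0.0087]
eef_rot: [1.0, -0.001, 0.005, -0.001]
ft_force: [-0.0, -0.5, -1.7]
opening: 0.259
```

>>> carry_out(delta_pos=[[0,0,0],[0,0,0],[0,0,0],[0,0,-0.3],[0,0,-0.7],[0,0,-1],[0,0,-1],[0,0,-1]], turn=[[0,0,0],[0,0,0],[0,0,0],[0,0,0],[0,0,0],[0,0,0],[0,0,0],[0,0,0]], gripper=0.65)

```text
time_s: 38.3
tcp_pos: [0.4846, -0.314, 0.1324]
eef_rot: [1.0, -0.001, 0.004, -0.002]
ft_force: [0.7, 0.0, 0.5]
opening: 0.647
```

>>> carry_out(delta_pos=[[-0.6,0,-1],[-0.6,0,-1],[-0.6,0,-1],[-0.6,0,-0.5],[0,0,0]], turn=[[0,0,0],[0,0,0],[0,0,0],[0,0,0],[0,0,0]])

```text
time_s: 38.92
tcp_pos: [0.4103, -0.3145, 0.2453]
eef_rot: [1.0, -0.001, 0.006, 0.001]
ft_force: [0.5, 0.1, 0.5]
opening: 0.65
```

Run:
```python
from h import *
o,r=st(0)
s=snap('scene','s16'); white(s); t=snap('top','t16'); white(t)
a=cv2.resize(t['color'][85:235,160:475],None,fx=2.5,fy=2.5,interpolation=cv2.INTER_CUBIC); cv2.imwrite('pics/fin.png',a)
W=cloud(s); m=(W[...,2]>.04)&(W[...,2]<.06)&(abs(W[...,0]-.54)<.08)&(W[...,1]<-.2)&(W[...,1]>-.42)
print(cv2.minAreaRect(W[m][:,:2].astype(np.float32)*1000),W[m][:,2].mean(),W[m][:,2].std())
t0=load('top0'); d=np.abs(t['color'].astype(int)-t0['color']).max(2)
print('hammer diff',(d[85:205,165:215]>40).sum(),'tape diff',(d[75:125,425:470]>40).sum())
```

```text
t 38.92 q [-0.7748  0.3041  1.5722  0.0082  1.2559  0.7949] p [ 0.4103 -0.3145  0.2453] F [0.5058 0.1265 0.452 ] op 0.65
x [ 0.9999 -0.0015  0.0122] y [-0.0015 -1.      0.001 ] z [ 0.0122 -0.001  -0.9999]
white 723 ((-61.41962814331055, 33.816463470458984), (60.08674621582031, 123.37275695800781), 87.31290435791016) [-122.355     0.9666] [ 0.3377 62.1073] z 0.02816218046328675
white 1004 ((-58.85426712036133, 30.699310302734375), (60.732242584228516, 120.69683074951172), 89.89707946777344) [-119.1959    0.2262] [ 1.4791 61.0104] z 0.028526156209966205
((535.3123168945312, -314.6755065917969), (57.46256637573242, 96.06758880615234), 1.1600306034088135) 0.04488601522041739 0.0019179807671206937
hammer diff 0 tape diff 0
```

View pics/fin.png

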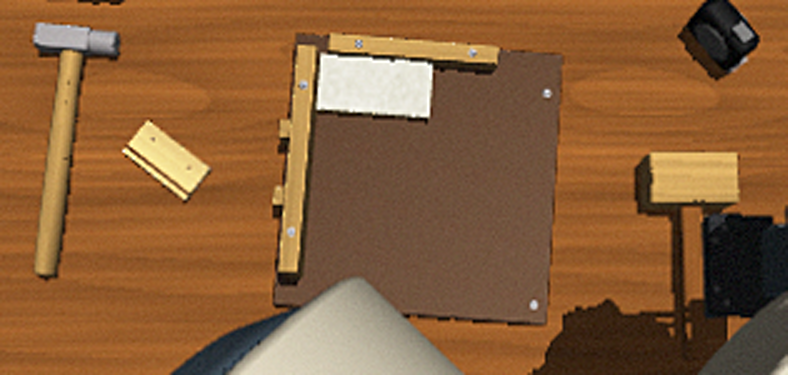

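The final top view shows the front white side up at (375,87), tight to both fences. The mallet lies flat at (693,178), and the hammer and tape show no change. Handing in.

```bash
python3 -c "
from cell import manip
print(manip.job_done())"
```

```text
the job is handed in; nothing more can be done
None
```

The job is done and handed in at about 39 s of the 72 s allowed; no verdict was reported.

**What I did:** I yawed the front in line with the jig, stood it on its end and let go. I then tipped it over with closed fingers so it fell white side up. With the mallet I nudged it toward the side fence, then the tall fence, then repeated both. The mallet went back on the bench to the right of the jig.

**Last checks:**
- **Position:** the top camera puts the front's middle at (−58.9, 30.7) mm in the jig, against home at (−60, 30), square to 0.1° and 28.5 mm high at the top. That is within the 2 mm calibration.
- **Contact:** on the last nudge the wrist felt 22.6 N toward the tall fence and 9.4 N toward the side fence.
- **Mallet:** it lies flat, with its head's top at about 45 mm, and is clear of the jig.
- **Hammer and tape measure:** neither shows any pixel change from the first picture.

**Disagreement:** the scene camera gave (−61.4, 33.8) mm and 2.7° off square. The low fence partly hides the front from that side, so I trusted the top view and the contact forces.

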